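# Turn over the carving station

### The job

Get the miniature carver's bench ready for the next figure. Swing the red clamp lever open, take the old stub out of the clamp, and put the stub and every bark-edged offcut lying on the bench into the tin pail; once they are all in, raise the pail's bail and hang the pail by it across both prongs of the red hook on its stand. Set the fresh blank upright and fully down in the clamp's pocket and swing the lever fully shut on it, without ever tipping the pail or disturbing the jars, glass domes, match tray, knife and brush.

Things in the scene. Friction and masses are not known exactly. Their poses are not given: they have to be found in the camera images.
- pocket (a point): centre of the floor of the clamp's square pocket (37 x 37 mm), 18 mm above the bench; frame as the clamp's. Walls above this floor: on the two y sides 18 mm high, 16 mm thick; on the -x side 12 mm high; fence on the +x side 44 mm high, 16 mm thick, 80 mm wide in y. A block in it is best held by its two y faces, fingers staying above the y walls
- clamp_lever (a joint): angle (rad) of the red cam lever about its upright pivot: 0 = shut (handle along the clamp's +y), grows counter-clockwise from above as it opens, 1.5 = fully open (handle along the clamp's -x). It starts shut or nearly so, stays where it is left, takes 1 to 3 N at the knob to swing; the cam is clear of the pocket's mouth only when nearly fully open (1.3 or more)
- lever_knob (a point): centre of the upright round black knob at the lever's end, 20 mm in diameter and 30 mm high (15 mm above and below this point), 95 mm from the pivot; its centre is 50.5 mm above the bench; the red handle bar below it reaches up to 40.5 mm above the bench
- lever_pivot (a point): a point on the lever's upright pivot axis, level with the centre of the knob; its frame is the clamp's frame
- stub_c (a point): centre of the old stub (half-carved leftover), 34 x 34 mm in plan and 46 mm high (its top 8 mm only 26 mm wide in y), 30 g; at the start it stands in the clamp's pocket behind the shut lever, square with the clamp
- blank_c (a point): centre of the fresh blank, a clean pale square block 34 x 34 x 64 mm high with a cross marked on top, about 45 g, standing upright on the bench at the start
- offcut1_c (a point): centre of an offcut, a lying bar 44 (x) x 26 (y) x 18 mm high with dark bark along one long side; z axis up; about 12 g. May be absent
- offcut2_c (a point): centre of an offcut, stepped, 40 (x) x 26 (y) x 19 mm high (19 mm high on its -x half, 10 mm on the other) with bark on its -x end; z axis up; about 12 g. May be absent
- offcut3_c (a point): centre of an offcut, a round slice of branch with bark around it, 30 mm in diameter, 18 mm high; z axis up; about 12 g. May be absent
- offcut4_c (a point): centre of an offcut, 34 (x) x 22 (y) x 20 mm high with bark on top; z axis up; about 12 g. May be absent
- offcut5_c (a point): centre of an offcut, 42 (x) x 24 (y) x 19 mm high, an 11 mm thick slab with an 11 mm wide ridge of bark along the -y side of its top; z axis up; about 12 g. May be absent
- pail: tin pail, open top; origin at the centre of its underside, z up; 100 mm high, 100 mm in outer diameter at the bottom and 120 mm at the rim, walls 3 mm, floor 4 mm thick; about 0.35 kg with its bail; the bail's ears are on its y sides, 92 mm above the underside, 133 mm apart
- bail (a joint): angle (rad) of the pail's wire bail about the line through the two ears (the pail's y axis): 0 = lying flat to the pail's -x side on its stops, pi/2 = upright, pi = flat on the other side; it swings freely and falls back if let go
- bail_grip (a point): centre of the turned wooden grip in the middle of the bail's straight top, 100 mm from the ears' line: 15 mm in diameter, 32 mm long along the pail's y, spinning freely on the wire. The wire (5.6 mm thick) runs straight to 44 mm either side of this point, then bends down to the ears. With the bail flat the gap between grip and rim is 32 mm
- hook_seat (a point): where the middle of the bail (bail_grip) comes to be when the wire rests in the seats of the two red prongs: midway between them, 249 mm above the bench. Frame: x from prong tips to post, z up. In front of the seat the prongs turn up to tips 20 mm farther out whose ends are 23 mm higher than this point, so the wire must pass over them; behind the seat they rise 10 mm
- red_jar: bystander: small jar of red paint with a black cap, 40 mm in diameter, 55 mm high; origin under its centre
- blue_jar: bystander: small jar of blue paint with a black cap, 40 mm in diameter, 55 mm high; origin under its centre
- dome0: bystander: glass tube on a turned wooden base 54 mm in diameter, 90 mm high; origin under its centre
- dome1: bystander: as dome0
- match_tray: bystander: white card match tray 55 x 36 x 14 mm; origin under its centre
- knife: bystander: aluminium craft knife lying on the bench, 130 mm long, origin under its middle
- brush: bystander: flat brush lying on the bench, 140 mm long, origin about its middle
- clamp: carving clamp, fixed to the bench; origin at the bench under the pocket's centre, z up, x from the lever to the fence. Plywood base 18 mm thick, 150 mm long in x (95 mm of it on the -x side), 120 mm wide. Pocket of dark wood with a tall fence on its +x side; red cam lever on its -x side. Shutting the lever presses the block in the pocket up to 3 mm over against the fence
- hook_stand: grey steel hook stand, fixed: post 25 mm square on a foot plate (200 mm wide, 12 mm high), with a red double-prong hook (prongs 8 mm thick, 60 mm apart centre to centre, along x) on a steel cross plate 86 mm wide; origin at the bench under the plate, x pointing from the hook to the post, z up. Top of plate and post 272 mm above the bench; the plate is 87 mm behind the hook's seat

How it is judged:
On the way, in this order (a step that is already met when the one before it is completed fails the run):
1. the stub and every offcut lie in the pail, which stands on the bench (x of stub_c in the frame of pail between -0.055 and 0.055 m and y of stub_c in the frame of pail between -0.055 and 0.055 m and z of stub_c in the frame of pail between 0 and 0.1 m and x of offcut1_c in the frame of pail between -0.055 and 0.055 m and y of offcut1_c in the frame of pail between -0.055 and 0.055 m and z of offcut1_c in the frame of pail between 0 and 0.1 m and x of offcut2_c in the frame of pail between -0.055 and 0.055 m and y of offcut2_c in the frame of pail between -0.055 and 0.055 m and z of offcut2_c in the frame of pail between 0 and 0.1 m and x of offcut3_c in the frame of pail between -0.055 and 0.055 m and y of offcut3_c in the frame of pail between -0.055 and 0.055 m and z of offcut3_c in the frame of pail between 0 and 0.1 m and x of offcut4_c in the frame of pail between -0.055 and 0.055 m and y of offcut4_c in the frame of pail between -0.055 and 0.055 m and z of offcut4_c in the frame of pail between 0 and 0.1 m and x of offcut5_c in the frame of pail between -0.055 and 0.055 m and y of offcut5_c in the frame of pail between -0.055 and 0.055 m and z of offcut5_c in the frame of pail between 0 and 0.1 m and height (world z) of pail below 0.006 m), for 0.2 s.
2. the pail hangs by its bail from both prongs of the hook, let go (x of bail_grip in the frame of hook_seat between -0.012 and 0.04 m and y of bail_grip in the frame of hook_seat between -0.015 and 0.015 m and z of bail_grip in the frame of hook_seat between -0.008 and 0.016 m and height (world z) of pail above 0.03 m and angle between pail's own z axis and vertical below 0.2 rad and contact force between the fingers and pail below 0.1 N), for 0.3 s.
At the end, for the whole second after the job is handed in: Stub and all offcuts present in the pail; pail at rest, hanging by its bail across both prongs behind their tips (grip within 15 mm of the middle), upright to 0.2 rad, clear of the bench; blank upright (0.08 rad) on the pocket's floor (4 mm); lever shut to within 0.15 rad (x of stub_c in the frame of pail between -0.055 and 0.055 m and y of stub_c in the frame of pail between -0.055 and 0.055 m and z of stub_c in the frame of pail between 0 and 0.1 m and x of offcut1_c in the frame of pail between -0.055 and 0.055 m and y of offcut1_c in the frame of pail between -0.055 and 0.055 m and z of offcut1_c in the frame of pail between 0 and 0.1 m and x of offcut2_c in the frame of pail between -0.055 and 0.055 m and y of offcut2_c in the frame of pail between -0.055 and 0.055 m and z of offcut2_c in the frame of pail between 0 and 0.1 m and x of offcut3_c in the frame of pail between -0.055 and 0.055 m and y of offcut3_c in the frame of pail between -0.055 and 0.055 m and z of offcut3_c in the frame of pail between 0 and 0.1 m and x of offcut4_c in the frame of pail between -0.055 and 0.055 m and y of offcut4_c in the frame of pail between -0.055 and 0.055 m and z of offcut4_c in the frame of pail between 0 and 0.1 m and x of offcut5_c in the frame of pail between -0.055 and 0.055 m and y of offcut5_c in the frame of pail between -0.055 and 0.055 m and z of offcut5_c in the frame of pail between 0 and 0.1 m and x of bail_grip in the frame of hook_seat between -0.012 and 0.04 m and y of bail_grip in the frame of hook_seat between -0.015 and 0.015 m and z of bail_grip in the frame of hook_seat between -0.008 and 0.016 m and height (world z) of pail above 0.03 m and angle between pail's own z axis and vertical below 0.2 rad and linear speed of pail below 0.04 m/s and x of blank_c in the frame of pocket between -0.004 and 0.004 m and y of blank_c in the frame of pocket between -0.004 and 0.004 m and z of blank_c in the frame of pocket between 0.028 and 0.036 m and angle between blank_c's own z axis and vertical below 0.08 rad and linear speed of blank below 0.02 m/s and value of joint clamp_lever below 0.15 rad); the robot touches nothing.
It fails at once if the pail is tipped by more than 0.6 rad (angle between pail's own z axis and vertical above 0.6 rad).
It fails at once if a bystander is moved more than 40 mm (distance of any of red_jar, blue_jar, dome0, dome1, match_tray, knife, brush from where it was at the start of the episode above 0.04 m).
It fails at once if a glass dome or a jar is knocked over (angle between any of red_jar, blue_jar, dome0, dome1's own z axis and vertical above 0.5 rad).
It fails at once if the stub is dragged out of the pocket while the lever is still shut (horizontal distance between stub_c and pocket below 0.03 m and z of stub_c in the frame of pocket above 0.038 m and value of joint clamp_lever below 0.6 rad).
Of offcut1, offcut2, offcut3, offcut4, offcut5 only 3 to 5 are there at a start; the rules pass over those that are not, and their reading is None.
At some moment in a run one of offcut1, offcut2, offcut3, offcut4, offcut5 may be knocked a few centimetres aside while the robot is not near it.
It also fails if it takes over 208 s, if anything falls off the work surface, if the arm or the gripper's body presses on something with over 40 N, if the wrist force passes 120 N, or if a joint passes its speed limit or range.

### The arm

A 7-joint arm with a two-finger parallel gripper is mounted at the origin on the work surface. World frame = base frame: x ahead of the robot, y to its left, z up, the work surface at z = 0. Lengths are in m, angles in rad, forces in N, time in s.
With the tool pointing down it reaches from about 0.425 to 1.025 m from the base axis. Payload 9.4 kg.
Tool frame: the origin (TCP) lies on the centre line of the jaws, within the pads' length; the fingertips stand 22 mm ahead of it and the grasp point (between the pads) lies 3 mm ahead of it; z points along the fingers, y is the line along which they close (so a half turn about z gives the same grasp; the last joint's range is limited). The gripper opens to 85 mm and grips with 20 to 120 N. Pads are 22 mm wide; open, the fingers measure 114 mm over their backs; the gripper's body (76 mm by 85 mm) begins 54 mm behind the grasp point. The pads swing forward as they close: fully open they stand 13 mm farther back than shut.
Start: joints at [-1.268, 0.599, -0.003, 1.599, 0.002, 0.943, -0.08], TCP at [0.269, 0.673, 0.226] pointing down, gripper open.
Joint ranges: [-2.57, 2.57], [-0.35, 1.97], [-1.29, 1.29], [0.11, 2.56], [-1.05, 4.19], [0.11, 1.86], [-2.63, 2.63]. Speed limits (rad/s): [2.22, 2.22, 3.01, 3.01, 3.14, 3.14, 3.14].

### API

Orientations are given as [roll, pitch, yaw] about the fixed x, y, z axes, in that order (R = Rz(yaw) Ry(pitch) Rx(roll)).
In Python, from plant import get_state, get_image, get_calibration, hand_in gives the robot as it stands.
- The arm moves only by the tool drive_tool, never from a script. Its argument "moves" is a list of rows, each a list of 3 entries, a list of its own where there are three numbers: the shift along the tool's x, y, z in cm, then the turn, a rotation vector about the tool's x, y, z in rad, then the opening, from -1 (shut) to 1 (fully open). A call has 1 to 5 rows; each row shifts and turns the commanded pose from where the row before left it, along the tool's axes as they then stand; what a row does not reach is not made up. A row lasts 1/12 s, in which the tool goes at most 41.7 mm and 7.16 degrees, less where a joint would pass 70% of its speed; a pose out of reach is approached as far as the arm can. A call with a gripper value outside its range is refused whole. The fingers move at their own pace and stop on an object; the grip force is fixed at half the most. Time passes only in rows, so rows that do not move let the fingers close. It gives the time, the measured TCP pose, the force, the opening and the grip force at its end, in the units of the state.
- get_state(): the state, without advancing time (a new reading comes with each control period).
- get_image(name): name is "side" or "top" or "wrist"; returns the picture (384x512x3 uint8, red, green, blue); there is no depth.
- get_calibration(name): a dict with "fovy" (degrees; the focal length in pixels is half the picture's height over the tangent of half this angle, whatever the lens; pixels are square), "cx", "cy" (the principal point, pixels), "R" (3x3) and "t" (3): a world point X has camera coordinates R X + t; the wrist camera has in their place "mount" (4x4, takes a point from camera to tool coordinates, whose origin is the TCP and whose axes are the flange's). Camera axes: x right, y down, z forward; pixel columns grow to the right and rows downward; lengths in m; the calibration is good to about 2 mm. The wrist camera is an equidistant fisheye: a pixel r from the principal point sees the ray r / f radians off the axis. A picture is of the moment at which its call begins: read the wrist's pose just before it. get_calibration takes no time and is no camera call.
- hand_in(): hands the job in; it is judged then, once.
The state is a dict: "time": time; "joint_pos": joint angles; "joint_vel": joint speeds; "effort": joint torques, N m; "tool_pos": TCP position; "tcp_rot": TCP orientation; "ft_force": force on the tool from outside, world axes, zero at the start; "ft_torque": the same for the moment, N m; "gripper_width": finger opening in m; "grasp_force": force on a finger pad.
Only numpy, scipy, OpenCV 4.12 (cv2) and the standard library are available. Lean on these libraries where they do the work, as an engineer would, in place of code of your own. Each camera call takes 0.05 s, during which the arm holds its last target. There are 200 camera calls.

## Working session

There is one attempt and no reset: what is moved stays moved. The work goes in short steps, Python scripts to look and compute and a tool call to move; the robot and the scene stay as the last step left them, time stands still between calls to the robot, and variables do not carry over. Pictures are saved under pics/ and viewed, at most 14 in all, crops included, and the job is handed in when it is done.

Besides the shell and the picture viewer there is one more tool, called after "Emit:" as name([rows], argument=value, ...), one row to a line, values as JSON. drive_tool: Moves the arm, as the interface text tells. Its arguments: {"type":"object","properties":{"moves":{"type":"array","items":{"type":"array"}}},"required":["moves"]}

```bash
mkdir -p pics
cat > h.py <<'E'
import numpy as np, cv2
from scipy.spatial.transform import Rotation as Ro
from plant import get_state, get_image, get_calibration, hand_in
def px2w(name,u,v,z,cal=None):
    c=cal or get_calibration(name); f=192/np.tan(np.radians(c["fovy"])/2)
    R=np.array(c["R"]);t=np.array(c["t"])
    d=R.T@np.array([(u-c["cx"])/f,(v-c["cy"])/f,1]); o=-R.T@t
    return o+d*(z-o[2])/d[2]
def w2px(name,X):
    c=get_calibration(name); f=192/np.tan(np.radians(c["fovy"])/2)
    p=np.array(c["R"])@np.array(X)+np.array(c["t"])
    return c["cx"]+f*p[0]/p[2], c["cy"]+f*p[1]/p[2]
def save(name,fn,crop=None,s=1):
    im=get_image(name)[:,:,::-1]; cv2.imwrite("pics/raw_"+fn,im)
    if crop: im=im[crop[1]:crop[3],crop[0]:crop[2]]
    cv2.imwrite("pics/"+fn,cv2.resize(im,None,fx=s,fy=s,interpolation=cv2.INTER_CUBIC))
E
python3 - <<'E'
from h import *
s=get_state();print(s)
for n in("top","side","wrist"):print(n,get_calibration(n))
save("top","top1.png",s=1.5);save("side","side1.png",s=1.5)
E
```

```text
{'time': 0.0, 'joint_pos': array([-1.26768452,  0.60014709, -0.00252344,  1.60015447,  0.00182319,
        0.94286466, -0.07979881]), 'joint_vel': array([ 0.00075753, -0.00020567,  0.00053127, -0.00135403,  0.00024675,
        0.00107885,  0.00070649]), 'effort': array([-5.47415439e-04, -7.76462746e+01,  1.56520296e+00, -2.57996857e+01,
        1.23726460e-02,  9.38777783e-03,  4.37842812e-05]), 'tool_pos': array([0.2686454 , 0.67287059, 0.22549259]), 'tcp_rot': array([-3.14003018e+00,  1.73678211e-04,  2.76183800e+00]), 'ft_force': array([-0.50973473, -0.33496226,  0.16453851]), 'ft_torque': array([-0.02538845,  0.02225403, -0.02909032]), 'grasp_force': 0.0, 'gripper_width': 0.08531722700119751}
top {'fovy': 54.14912098439031, 'cx': 258.2759162595566, 'cy': 192.70455933735252, 'R': array([[-0.00837581, -0.99981762,  0.01716313],
       [-0.98971203,  0.00583715, -0.14295462],
       [ 0.14282837, -0.01818392, -0.98958042]]), 't': array([0.01571948, 0.58539883, 1.15909541])}
side {'fovy': 57.14416063260907, 'cx': 258.0976266260744, 'cy': 191.5963653904491, 'R': array([[ 9.98753619e-01, -4.99079216e-02,  6.39189910e-04],
       [-3.24615472e-02, -6.59239389e-01, -7.51232105e-01],
       [ 3.79138121e-02,  7.50275034e-01, -6.60037814e-01]]), 't': array([-0.56441705,  0.14651305,  0.96572946])}
wrist {'fovy': 65.70646984690485, 'cx': 255.23838770120273, 'cy': 187.02222406599952, 'mount': array([[ 9.32624829e-04, -9.60172986e-01, -2.79404667e-01,
         7.15579193e-02],
       [ 9.99999518e-01,  9.80849934e-04, -3.27883920e-05,
        -7.89369574e-04],
       [ 3.05536577e-04, -2.79404502e-01,  9.60173438e-01,
        -1.46260847e-01],
       [ 0.00000000e+00,  0.00000000e+00,  0.00000000e+00,
         1.00000000e+00]])}
```

View pics/top1.png

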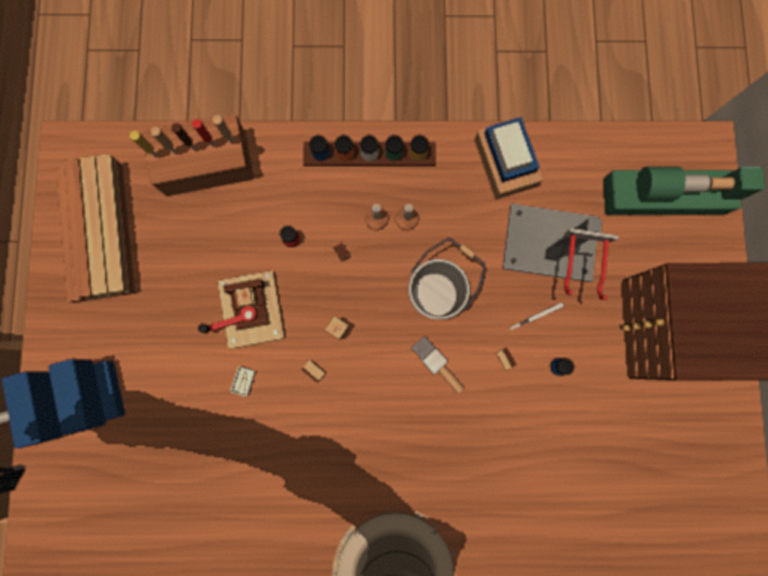

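View pics/side1.png

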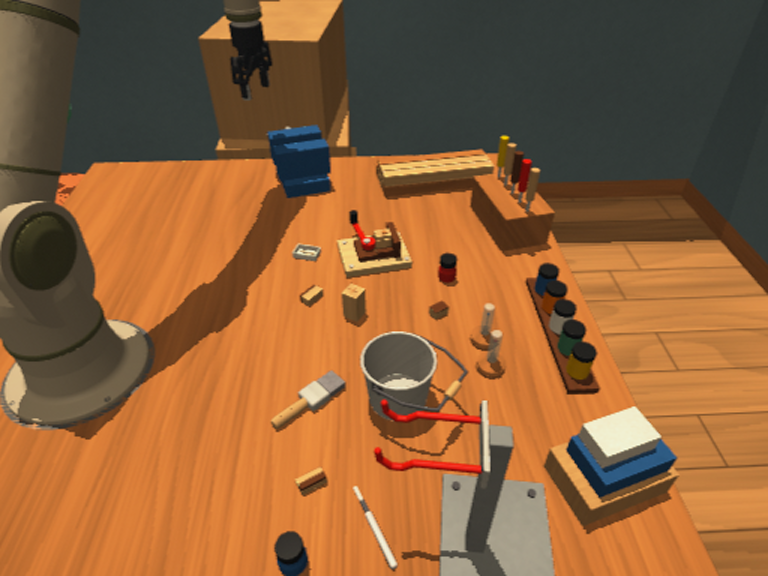

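The top view shows the clamp at about (248,310), in 1.5x pixels. The blank is at (338,327), the offcuts at (314,371), (342,251) and (506,358), the pail at (440,290) with its grip at (467,251), and the hook prong tips at (570,292) and (603,295). I'll enlarge both halves.

Run:
```python
import cv2
im=cv2.imread("pics/raw_top1.png")
for n,(a,b,c,d) in {"cl":(125,155,258,265),"cr":(262,145,418,262)}.items():
    cv2.imwrite(f"pics/{n}.png",cv2.resize(im[b:d,a:c],None,fx=5,fy=5,interpolation=cv2.INTER_CUBIC))
```

```text
(no output)
```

View pics/cl.png

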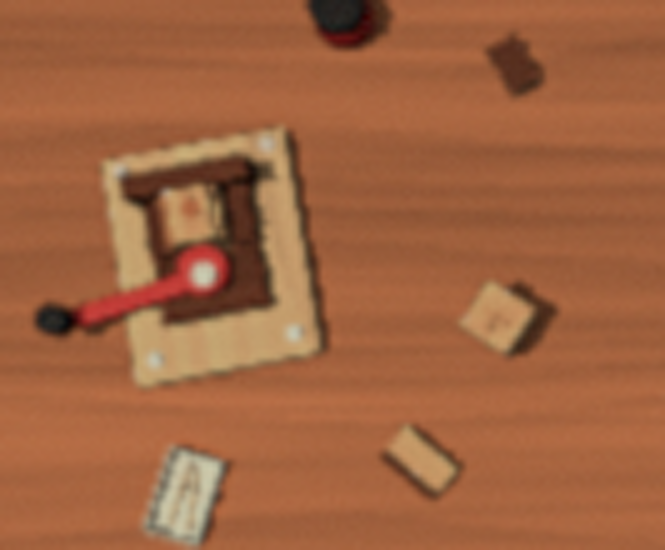

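View pics/cr.png

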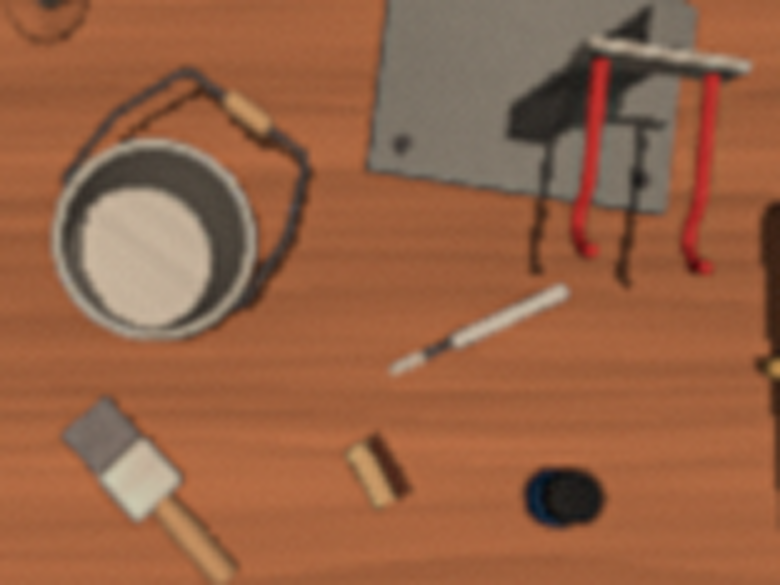

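```bash
cat > m.py <<'E'
from h import *
L=lambda x,y,z:px2w("top",125+x/5,155+y/5,z)
Rr=lambda x,y,z:px2w("top",262+x/5,145+y/5,z)
def P(n,f,pts,z):
    p=np.array([f(x,y,z)[:2] for x,y in pts]); m=p.mean(0)
    print(n,"c",m.round(4),"r",round(np.hypot(*m),3))
    if len(p)>1:
        for i in range(len(p)):
            d=p[(i+1)%len(p)]-p[i];print("   edge",i,(1000*np.hypot(*d)).round(1),"ang",np.degrees(np.arctan2(d[1],d[0])).round(1))
P("A",L,[(410,425),(462,465),(437,495),(385,457)],.018)
P("B",L,[(487,48),(513,35),(543,75),(517,95)],.02)
P("C",Rr,[(347,450),(377,433),(410,492),(382,507)],.019)
P("blank",L,[(495,282),(540,312),(505,353),(460,320)],.064)
P("base",L,[(105,160),(285,127),(322,350),(140,385)],.018)
P("knob",L,[(53,318)],.0655)
P("pivot",L,[(203,273)],.05)
P("stub",L,[(192,213)],.064)
P("pail",Rr,[(53,240),(155,140),(258,240),(155,340)],.1)
P("grip",Rr,[(248,113)],.092)
P("hooktips",Rr,[(588,250),(703,267)],.272)
P("plate",Rr,[(592,42),(746,68)],.272)
P("grey foot corner",Rr,[(370,170),(665,212)],.012)
for n,f,p in(("redjar",L,(338,10)),("knife1",Rr,(395,370)),("knife2",Rr,(567,290)),("bluejar",Rr,(575,495)),("tray",L,(187,495)),("dome?",Rr,(45,10)),("brush",Rr,(150,480))):P(n,f,[p],.03)
E
python3 m.py
```

```text
A c [0.4147 0.1675] r 0.447
   edge 0 42.0 ang -127.5
   edge 1 24.5 ang 140.0
   edge 2 41.2 ang 54.0
   edge 3 25.5 ang -37.9
B c [0.6724 0.1099] r 0.681
   edge 0 19.1 ang -63.1
   edge 1 33.4 ang -143.7
   edge 2 21.6 ang 128.0
   edge 3 37.2 ang 32.1
C c [ 0.4367 -0.2432] r 0.5
   edge 0 22.5 ang -61.5
   edge 1 42.7 ang -152.4
   edge 2 20.7 ang 117.0
   edge 3 42.2 ang 30.1
blank c [0.5026 0.1159] r 0.516
   edge 0 33.8 ang -124.0
   edge 1 33.2 ang 139.4
   edge 2 34.7 ang 53.6
   edge 3 31.9 ang -42.5
base c [0.5476 0.3045] r 0.627
   edge 0 118.1 ang -79.7
   edge 1 148.0 ang -169.6
   edge 2 117.6 ang 100.5
   edge 3 148.4 ang 10.6
knob c [0.5036 0.3913] r 0.638
pivot c [0.5324 0.3034] r 0.613
stub c [0.5686 0.308 ] r 0.647
pail c [ 0.5758 -0.0934] r 0.583
   edge 0 88.5 ang -45.9
   edge 1 87.7 ang -135.4
   edge 2 88.4 ang 133.4
   edge 3 86.5 ang 44.7
grip c [ 0.6559 -0.1535] r 0.674
hooktips c [ 0.5398 -0.3283] r 0.632
   edge 0 60.1 ang -98.8
   edge 1 60.1 ang 81.2
plate c [ 0.6478 -0.3471] r 0.735
   edge 0 82.0 ang -100.1
   edge 1 82.0 ang 79.9
grey foot corner c [ 0.6195 -0.3438] r 0.709
   edge 0 196.9 ang -98.5
   edge 1 196.9 ang 81.5
redjar c [0.7062 0.2248] r 0.741
knife1 c [ 0.5004 -0.2535] r 0.561
knife2 c [ 0.5513 -0.3673] r 0.662
bluejar c [ 0.42   -0.3654] r 0.557
tray c [0.3944 0.3142] r 0.504
dome? c [ 0.7389 -0.0318] r 0.74
brush c [ 0.4316 -0.0945] r 0.442
```

```bash
cat >> h.py <<'E'
def go(x,y,z,yawdeg,free=True):
    """print tool-frame shift (cm) and turn to reach world pose, tool down; yaw mod 180 nearest if free"""
    s=get_state(); p=s["tool_pos"]; R=Ro.from_euler("xyz",s["tcp_rot"])
    best=None
    for k in ((-360,-180,0,180,360) if free else (0,)):
        T=Ro.from_euler("xyz",[np.pi,0,np.radians(yawdeg+k)]); rv=(R.inv()*T).as_rotvec()
        if best is None or np.linalg.norm(rv)<np.linalg.norm(best): best=rv
    sh=100*(R.inv().apply(np.array([x,y,z])-p))
    print("t",round(s["time"],2),"at",p.round(4),"yaw",np.degrees(s["tcp_rot"][2]).round(1),"j",s["joint_pos"].round(2))
    print("  shift cm",sh.round(2),"|xy|",np.hypot(sh[0],sh[1]).round(1),"turn",best.round(3))
E
python3 - <<'E'
from h import *
go(.5036,.3913,.11,108)
E
```

```text
t 0.1 at [0.2686 0.6729 0.2256] yaw 158.2 j [-1.27  0.6  -0.    1.6   0.    0.94 -0.08]
  shift cm [-32.26 -17.43  11.59] |xy| 36.7 turn [-0.001  0.001  0.877]
```

Emit:
drive_tool([
  [[-3.2,-1.74,0],[0,0,0],-0.15],
  [[-3.2,-1.74,0],[0,0,0],-0.15],
  [[-3.2,-1.74,0],[0,0,0],-0.15],
  [[-3.2,-1.74,0],[0,0,0],-0.15],
  [[-3.2,-1.74,0],[0,0,0],-0.15],
])

```text
time: 0.52
tool_pos: [0.3858, 0.5316, 0.226]
tcp_rot: [-3.141, 0.0, 2.762]
ft_force: [1.3, 0.9, -0.4]
gripper_width: 0.0365
grasp_force: 0.0
```

Emit:
drive_tool([
  [[-3.2,-1.74,0],[0,0,0],-0.15],
  [[-3.2,-1.74,0],[0,0,0],-0.15],
  [[-3.2,-1.74,0],[0,0,0],-0.15],
  [[-3.2,-1.74,0],[0,0,0],-0.15],
  [[-3.2,-1.74,0],[0,0,0],-0.15],
])

```text
time: 0.93
tool_pos: [0.5023, 0.3914, 0.2261]
tcp_rot: [-3.141, -0.0, 2.762]
ft_force: [1.1, -0.5, -0.2]
gripper_width: 0.0362
grasp_force: 0.0
```

Emit:
drive_tool([
  [[0,0,0],[0,0,0.12],-0.15],
  [[0,0,0],[0,0,0.12],-0.15],
  [[0,0,0],[0,0,0.12],-0.15],
  [[0,0,0],[0,0,0.12],-0.15],
  [[0,0,0],[0,0,0.12],-0.15],
])

```text
time: 1.35
tool_pos: [0.5014, 0.3928, 0.2261]
tcp_rot: [-3.141, 0.0, 2.156]
ft_force: [0.4, 0.1, -0.5]
gripper_width: 0.0363
grasp_force: 0.0
```

Emit:
drive_tool([
  [[0,0,2.5],[0,0,0.12],-0.15],
  [[0,0,2.5],[0,0,0.12],-0.15],
  [[0,0,2.5],[0,0,0.03],-0.15],
  [[0,0,2.5],[0,0,0],-0.15],
  [[0,0,0],[0,0,0],-0.15],
])

```text
time: 1.77
tool_pos: [0.499, 0.3917, 0.1218]
tcp_rot: [-3.135, 0.003, 1.892]
ft_force: [-0.0, -0.0, -0.8]
gripper_width: 0.0363
grasp_force: 0.0
```

Run:
```python
from h import *
go(.5036,.3913,.063,108); print(get_state()["gripper_width"])
save("wrist","w1.png",s=1.5)
def wpx(X):
    s=get_state();c=get_calibration("wrist");R=Ro.from_euler("xyz",s["tcp_rot"]).as_matrix()
    m=np.array(c["mount"]);q=R.T@(np.array(X)-s["tool_pos"]);q=m[:3,:3].T@(q-m[:3,3])
    f=192/np.tan(np.radians(c["fovy"])/2);th=np.arctan2(np.hypot(q[0],q[1]),q[2]);r=f*th/np.hypot(q[0],q[1])
    return (1.5*(c["cx"]+r*q[0]),1.5*(c["cy"]+r*q[1]))
print(wpx([.5036,.3913,.0655]),wpx([.5324,.3034,.05]),wpx([.5673,.3081,.064]))
```

```text
t 1.77 at [0.499  0.3917 0.1218] yaw 108.4 j [-0.89  0.63  0.2   1.91 -0.2   0.64 -0.24]
  shift cm [-0.16  0.46  5.88] |xy| 0.5 turn [-0.007  0.003  0.007]
0.03629803695044132
(np.float64(391.7447715551591), np.float64(305.9956237362188)) (np.float64(389.2339187440697), np.float64(440.6552996827645)) (np.float64(447.99327763797453), np.float64(462.30859195536607))
```

View pics/w1.png

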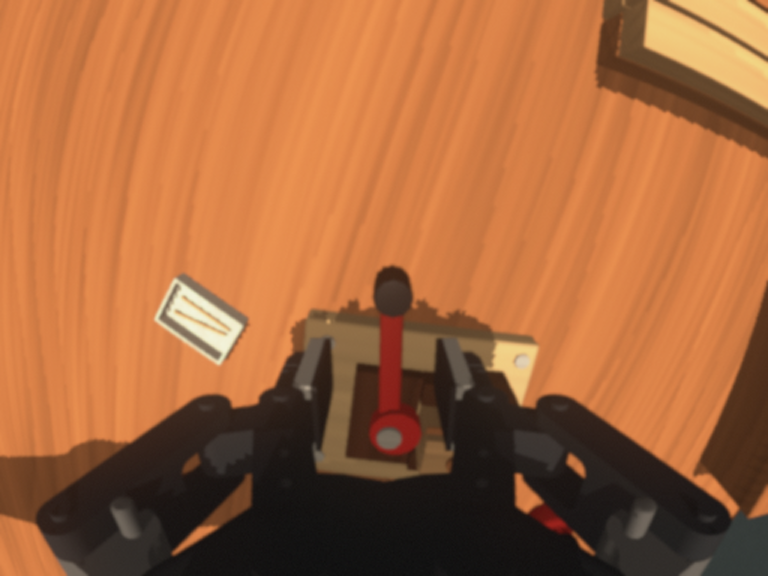

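Emit:
drive_tool([
  [[0.1,0.4,1],[0,0,0],-0.15],
  [[0,0,2],[0,0,0],-0.15],
  [[0,0,2],[0,0,0],-0.15],
  [[0,0,0.9],[0,0,0],-0.15],
  [[0,0,0],[0,0,0],-0.15],
])

```text
time: 2.23
tool_pos: [0.5048, 0.3951, 0.0664]
tcp_rot: [-3.14, 0.001, 1.892]
ft_force: [-0.7, -0.2, 0.5]
gripper_width: 0.0361
grasp_force: 0.0
```

Run:
```python
from h import *
go(.5024,.394,.063,108); print(get_state()["ft_force"])
```

```text
t 2.23 at [0.5048 0.3951 0.0664] yaw 108.4 j [-0.86  0.71  0.17  1.92 -0.22  0.53 -0.22]
  shift cm [-0.02 -0.26  0.34] |xy| 0.3 turn [-0.001  0.001  0.007]
[-0.73471038 -0.24600425  0.47085175]
```

Emit:
drive_tool([
  [[-0.07,-1.14,0.2],[0,0,-0.12],-0.15],
  [[-0.07,-1.14,0],[0,0,-0.12],-0.15],
  [[-0.07,-1.14,0],[0,0,-0.12],-0.15],
  [[-0.07,-1.14,0],[0,0,-0.12],-0.15],
  [[0,0,0],[0,0,0],-0.15],
])

```text
time: 2.65
tool_pos: [0.4662, 0.3699, 0.0669]
tcp_rot: [3.142, 0.0, 2.377]
ft_force: [-0.3, -1.2, -0.7]
gripper_width: 0.036
grasp_force: 0.0
```

Emit:
drive_tool([
  [[-0.07,-1.14,0],[0,0,-0.12],-0.15],
  [[-0.07,-1.14,0],[0,0,-0.12],-0.15],
  [[-0.07,-1.14,0],[0,0,-0.12],-0.15],
  [[-0.07,-1.14,0],[0,0,-0.12],-0.15],
  [[0,0,0],[0,0,0],-0.15],
])

```text
time: 3.07
tool_pos: [0.4445, 0.3303, 0.0664]
tcp_rot: [-3.141, 0.001, 2.851]
ft_force: [0.3, -0.6, -0.8]
gripper_width: 0.0362
grasp_force: 0.0
```

Run:
```python
from h import *
s=get_state();p=s["tool_pos"][:2]-[.532,.3045];print(np.hypot(*p),np.degrees(np.arctan2(p[1],p[0])),s["tcp_rot"],s["ft_force"])
```

```text
0.09118434867168329 163.58061743824643 [-3.14094353e+00  9.93718604e-04  2.85125410e+00] [ 0.32983094 -0.5558477  -0.8184732 ]
```

Emit:
drive_tool([
  [[0.1,-1.14,0],[0,0,-0.12],-0.15],
  [[0,-1.14,0],[0,0,-0.12],-0.15],
  [[-0.07,-1.14,0],[0,0,-0.12],-0.15],
  [[-0.07,-1.14,0],[0,0,-0.12],-0.15],
  [[0,0,0],[0,0,0],-0.15],
])

```text
time: 3.48
tool_pos: [0.4409, 0.2858, 0.0659]
tcp_rot: [-3.14, 0.001, -2.955]
ft_force: [-0.7, -0.7, -0.2]
gripper_width: 0.0363
grasp_force: 0.0
```

Run:
```python
from h import *
s=get_state();p=s["tool_pos"][:2]-[.532,.3045];print(np.hypot(*p),np.degrees(np.arctan2(p[1],p[0])),s["tcp_rot"],s["ft_force"])
go(.568,.308,.12,10.3)
save("top","top2.png",(125,155,258,265),4)
```

```text
0.09296512592277084 -168.39572739353554 [-3.14030226e+00  9.16983587e-04 -2.95547553e+00] [-0.70036575 -0.67803109 -0.22942209]
t 3.48 at [0.4409 0.2858 0.0659] yaw -169.3 j [-0.54  0.62 -0.2   2.17  0.33  0.38  0.74]
  shift cm [-12.9   -0.18  -5.4 ] |xy| 12.9 turn [-0.001  0.001  0.006]
```

View pics/top2.png

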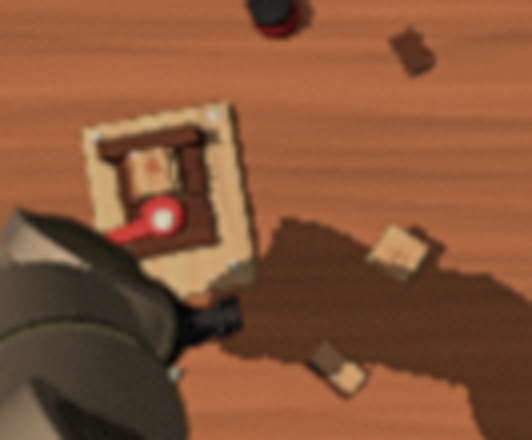

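Run:
```python
from h import *
im=get_image("wrist"); cv2.imwrite("pics/raw_w2.png",im[:,:,::-1])
for n in("w1","w2"):
    b=cv2.imread(f"pics/raw_{n}.png").astype(int)
    if n=="w1": b=cv2.imread("pics/raw_w1.png").astype(int)
    m=(b[:,:,2]>110)&(b[:,:,1]<50)&(b[:,:,0]<50)
    for r in range(150,384,12):
        c=np.where(m[r])[0]
        if len(c):print(n,r,c.min(),c.max(),len(c))
```

```text
w1 210 254 256 3
w1 222 254 266 13
w1 234 254 266 13
w1 246 253 266 14
w1 258 253 266 14
w1 270 253 265 13
w1 282 249 277 29
w1 294 248 278 14
w2 318 343 348 4
```

View pics/raw_w2.png

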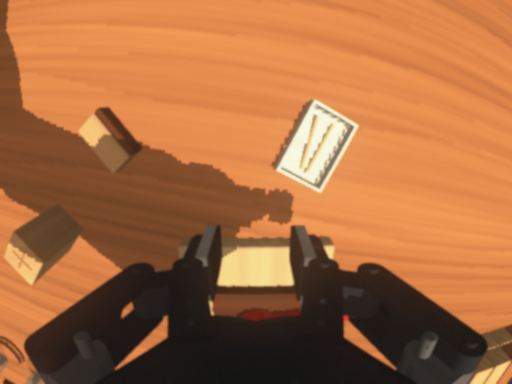

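```bash
cat >> h.py <<'E'
def t2px(q,c=None):
    c=get_calibration("wrist");m=np.array(c["mount"]);q=m[:3,:3].T@(np.array(q)-m[:3,3])
    f=192/np.tan(np.radians(c["fovy"])/2);h=np.hypot(q[0],q[1]);th=np.arctan2(h,q[2])
    return np.array([c["cx"]+f*th*q[0]/h,c["cy"]+f*th*q[1]/h]).round(1)
def w2wpx(X,pos,rot):
    return t2px(Ro.from_euler("xyz",rot).inv().apply(np.array(X)-pos))
E
python3 - <<'E'
from h import *
for x in(-.011,0,.011):
  for z in(.0,.015,.022): print(x,z,t2px([x,-.018,z]),t2px([x,.018,z]))
s=get_state()
# where is clamp base -x edge expected, blank etc
c,sn=np.cos(.18),np.sin(.18)
for a,b,z in((-.095,-.06,.018),(-.095,.06,.018)):
  print(w2wpx([.5673+a*c-b*sn,.3081+a*sn+b*c,z],s["tool_pos"],s["tcp_rot"]))
print("blank",w2wpx([.5026,.1159,.064],s["tool_pos"],s["tcp_rot"]),"tray",w2wpx([.3944,.3142,.014],s["tool_pos"],s["tcp_rot"]))
E
```

```text
-0.011 0.0 [223.7 255.9] [287.7 255.9]
-0.011 0.015 [226.1 243.8] [285.3 243.9]
-0.011 0.022 [227.1 238.8] [284.3 238.8]
0 0.0 [222.9 238.5] [288.6 238.5]
0 0.015 [225.4 227.4] [286.  227.4]
0 0.022 [226.5 222.8] [285.  222.8]
0.011 0.0 [222.1 220. ] [289.5 220. ]
0.011 0.015 [224.8 210.1] [286.7 210.2]
0.011 0.022 [225.9 206. ] [285.6 206.1]
[172.  248.6]
[331.  249.1]
blank [ 17.9 261.1] tray [305.5 149.6]
```

Run:
```python
from h import *
s=get_state();im=get_image("wrist");s2=get_state()
print(s["time"],s["tool_pos"],s["tcp_rot"]);print(s2["tool_pos"])
cv2.imwrite("pics/raw_w3.png",im[:,:,::-1])
for n in("w2","w3"):
    b=cv2.imread(f"pics/raw_{n}.png").astype(int)
    m=((b.min(2)>170)).astype(np.uint8); k,l,st,ce=cv2.connectedComponentsWithStats(m)
    i=1+np.argmax(st[1:,4]);print(n,st[i],ce[i])
    g=b.max(2); print("tip rows col 208..", [ (c,int(np.argmax(g[180:260,c]<70))+180) for c in (204,208,212,216,296,300,304)])
t=cv2.imread("pics/raw_top1.png").astype(int)
m=(t.min(2)>150).astype(np.uint8);k,l,st,ce=cv2.connectedComponentsWithStats(m)
for i in range(1,k):
    if 140<ce[i][0]<180 and 235<ce[i][1]<270:print("top tray",st[i],ce[i],px2w("top",*ce[i],.01))
```

```text
3.5833 [0.44055528 0.28824187 0.0658745 ] [ 3.14079041e+00  1.41314042e-03 -2.96069327e+00]
[0.4402377  0.28869522 0.06579646]
w2 [ 277  100   81   92 2781] [314.61308882 145.27580007]
tip rows col 208.. [(204, 180), (208, 253), (212, 240), (216, 227), (296, 237), (300, 249), (304, 180)]
w3 [ 276  100   81   93 2793] [313.16362334 145.27962764]
tip rows col 208.. [(204, 180), (208, 253), (212, 240), (216, 227), (296, 238), (300, 249), (304, 180)]
top tray [157 246   6  14  24] [159.20833333 252.33333333] [0.39945669 0.32917566 0.01      ]
top tray [164 247   5  13  29] [165.48275862 251.68965517] [0.40131785 0.30926165 0.01      ]
top tray [160 255   3   7  12] [161.   258.25] [0.38076737 0.32294383 0.01      ]
```

Emit:
drive_tool([
  [[0,0,2],[0,0,0],-0.15],
  [[0,0,1.5],[0,0,0],-0.15],
  [[0,0,0.3],[0,0,0],-0.15],
  [[0,0,0],[0,0,0],-0.15],
  [[0,0,0],[0,0,0],-0.15],
])

```text
time: 4.05
tool_pos: [0.4393, 0.2883, 0.0276]
tcp_rot: [-3.142, 0.0, -2.953]
ft_force: [-0.0, 0.1, -0.1]
gripper_width: 0.0365
grasp_force: 0.0
```

Emit:
drive_tool([
  [[0,0,0.2],[0,0,0],-0.15],
  [[0,0,0.2],[0,0,0],-0.15],
  [[0,0,0.2],[0,0,0],-0.15],
  [[0,0,0],[0,0,0],-0.15],
  [[0,0,0],[0,0,0],-0.15],
])

```text
time: 4.47
tool_pos: [0.4394, 0.2874, 0.0215]
tcp_rot: [-3.142, 0.0, -2.952]
ft_force: [0.3, -1.0, 0.5]
gripper_width: 0.0366
grasp_force: 0.0
```

Emit:
drive_tool([
  [[0,0,0.2],[0,0,0],-0.15],
  [[0,0,0.2],[0,0,0],-0.15],
  [[0,0,0.2],[0,0,0],-0.15],
  [[0,0,0],[0,0,0],-0.15],
  [[0,0,0],[0,0,0],-0.15],
])

```text
time: 4.88
tool_pos: [0.4392, 0.2874, 0.0152]
tcp_rot: [-3.141, -0.0, -2.951]
ft_force: [0.6, -0.1, -0.2]
gripper_width: 0.0361
grasp_force: 0.0
```

Emit:
drive_tool([
  [[0,0,0.2],[0,0,0],-0.15],
  [[0,0,0.2],[0,0,0],-0.15],
  [[0,0,0],[0,0,0],-0.15],
  [[0,0,0],[0,0,0],-0.15],
])

```text
time: 5.22
tool_pos: [0.4392, 0.2874, 0.0112]
tcp_rot: [-3.141, -0.0, -2.951]
ft_force: [-0.1, -0.9, -0.1]
gripper_width: 0.0365
grasp_force: 0.0
```

Emit:
drive_tool([
  [[0,0,0.2],[0,0,0],-0.15],
  [[0,0,0.1],[0,0,0],-0.15],
  [[0,0,0],[0,0,0],-0.15],
  [[0,0,0],[0,0,0],-0.15],
])

```text
time: 5.55
tool_pos: [0.4393, 0.2874, 0.0083]
tcp_rot: [-3.141, -0.0, -2.951]
ft_force: [0.5, -0.9, -0.4]
gripper_width: 0.0362
grasp_force: 0.0
```

Emit:
drive_tool([
  [[0,0,0.2],[0,0,0],-0.15],
  [[0,0,0.1],[0,0,0],-0.15],
  [[0,0,0],[0,0,0],-0.15],
  [[0,0,0],[0,0,0],-0.15],
])

```text
time: 5.88
tool_pos: [0.4393, 0.2874, 0.0053]
tcp_rot: [-3.141, -0.0, -2.951]
ft_force: [-0.3, -0.5, -0.2]
gripper_width: 0.0364
grasp_force: 0.0
```

Emit:
drive_tool([
  [[0,0,0.2],[0,0,0],-0.15],
  [[0,0,0.1],[0,0,0],-0.15],
  [[0,0,0],[0,0,0],-0.15],
  [[0,0,0],[0,0,0],-0.15],
])

```text
time: 6.22
tool_pos: [0.4393, 0.2874, 0.0023]
tcp_rot: [-3.141, -0.0, -2.951]
ft_force: [0.6, -0.5, -0.2]
gripper_width: 0.0361
grasp_force: 0.0
```

Emit:
drive_tool([
  [[0,0,0.2],[0,0,0],-0.15],
  [[0,0,0.2],[0,0,0],-0.15],
  [[0,0,0],[0,0,0],-0.15],
  [[0,0,0],[0,0,0],-0.15],
])

```text
time: 6.55
tool_pos: [0.4392, 0.2874, -0.0018]
tcp_rot: [-3.141, -0.0, -2.951]
ft_force: [-0.4, -0.1, 0.8]
gripper_width: 0.0364
grasp_force: 0.0
```

Emit:
drive_tool([
  [[0,0,0.2],[0,0,0],-0.15],
  [[0,0,0.1],[0,0,0],-0.15],
  [[0,0,0],[0,0,0],-0.15],
  [[0,0,0],[0,0,0],-0.15],
])

```text
time: 6.88
tool_pos: [0.4393, 0.2874, -0.0047]
tcp_rot: [-3.141, -0.0, -2.951]
ft_force: [-0.4, -0.6, -0.7]
gripper_width: 0.0367
grasp_force: 0.0
```

Run:
```python
from h import *
s=get_state();u,v=w2px("side",s["tool_pos"]);print(u,v,s["tool_pos"])
u,v=int(u),int(v);save("side","s2.png",(max(0,u-50),max(0,v-50),u+50,v+40),6)
print(max(0,u-50),max(0,v-50))
for x,y in((.3944,.3142),(.5036,.3913)):print(w2px("side",[x,y,.014]))
```

```text
216.9966455695067 175.83215858203843 [ 0.43928718  0.28742489 -0.00468869]
166 125
(np.float64(203.72275617817814), np.float64(167.0813211742933))
(np.float64(235.60641232638986), np.float64(153.1745910388609))
```

View pics/s2.png

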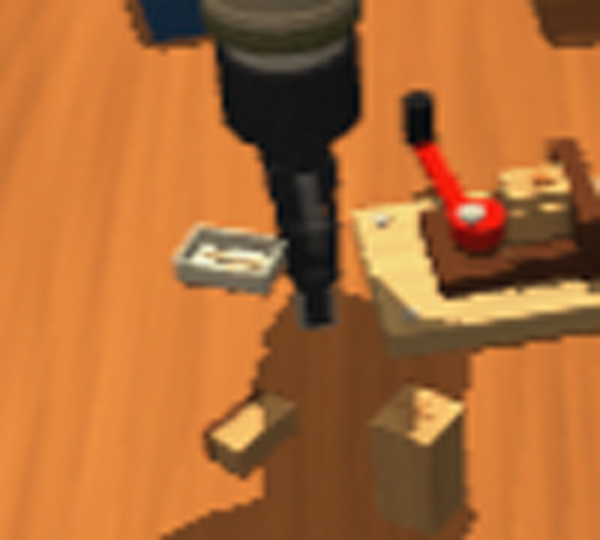

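The side crop shows the fingertip at raw (219,179), just above the bench. The lever is unmoved, with its knob at crop (418,115). So the fingers end about 20–30 mm short of where the text puts them. I'll find the contact height by touch.

Emit:
drive_tool([
  [[0,0,0.2],[0,0,0],-0.15],
  [[0,0,0.1],[0,0,0],-0.15],
  [[0,0,0],[0,0,0],-0.15],
  [[0,0,0],[0,0,0],-0.15],
])

```text
time: 7.27
tool_pos: [0.4395, 0.2875, -0.006]
tcp_rot: [3.141, 0.002, -2.951]
ft_force: [-3.4, -2.1, 26.1]
gripper_width: 0.0364
grasp_force: 13.2
```

Emit:
drive_tool([
  [[0,0,0.1],[0,0,0],-0.15],
  [[0,0,0.1],[0,0,0],-0.15],
  [[0,0,0],[0,0,0],-0.15],
  [[0,0,0],[0,0,0],-0.15],
])

```text
time: 7.6
tool_pos: [0.4395, 0.2875, -0.0061]
tcp_rot: [3.141, 0.003, -2.951]
ft_force: [-8.1, -4.0, 55.1]
gripper_width: 0.0362
grasp_force: 27.7
```

Emit:
drive_tool([
  [[0,0,0.1],[0,0,0],-0.15],
  [[0,0,0.1],[0,0,0],-0.15],
  [[0,0,0],[0,0,0],-0.15],
  [[0,0,0],[0,0,0],-0.15],
])

```text
time: 7.93
tool_pos: [0.4396, 0.2875, -0.0063]
tcp_rot: [3.141, 0.005, -2.951]
ft_force: [-11.7, -6.8, 85.1]
gripper_width: 0.0365
grasp_force: 42.2
```

Emit:
drive_tool([
  [[0,0,-1],[0,0,0],-0.15],
  [[0,0,-2.5],[0,0,0],-0.15],
  [[0,0,-3],[0,0,0],-0.15],
  [[0,0,-3],[0,0,0],-0.15],
  [[0,0,0],[0,0,0],-0.15],
])

```text
time: 8.35
tool_pos: [0.4411, 0.2886, 0.0879]
tcp_rot: [3.139, 0.006, -2.952]
ft_force: [0.7, 0.1, -0.0]
gripper_width: 0.0362
grasp_force: 0.0
```

Run:
```python
from h import *
print("tip",px2w("side",219,179,0.001),px2w("side",166+410/6,125+95/6,.0655))
# knob, stub by side: knob top center crop (418,97); tray corners
for n,p,z in(("knobtop",(418,97),.0655),("pivot cap",(470,212),.05),("basecorner near-left?",(392,345),.0)):print(n,px2w("side",166+p[0]/6,125+p[1]/6,z))
go(.5024,.394,.05,108.3,free=False)
```

```text
tip [0.44731468 0.2629958  0.001     ] [0.50127737 0.39294461 0.0655    ]
knobtop [0.5059424  0.39059821 0.0655    ]
pivot cap [0.53397195 0.2971468  0.05      ]
basecorner near-left? [0.4885887  0.24386886 0.        ]
t 8.35 at [0.4411 0.2886 0.0879] yaw -169.1 j [-0.52  0.58 -0.23  2.16  0.32  0.43  0.75]
  shift cm [-7.99  9.18  3.86] |xy| 12.2 turn [0.006 0.003 1.441]
```

Emit:
drive_tool([
  [[-2,2.3,0],[0,0,0.12],-0.15],
  [[-2.2,2.1,0],[0,0,0.12],-0.15],
  [[-2.5,1.8,0],[0,0,0.12],-0.15],
  [[-2.7,1.4,0],[0,0,0.12],-0.15],
  [[0,0,0],[0,0,0.12],-0.15],
])

```text
time: 8.77
tool_pos: [0.5355, 0.3646, 0.0833]
tcp_rot: [3.137, 0.003, 2.725]
ft_force: [1.5, 1.0, 0.2]
gripper_width: 0.0364
grasp_force: 0.0
```

Emit:
drive_tool([
  [[0,0,0],[0,0,0.12],-0.15],
  [[0,0,0],[0,0,0.12],-0.15],
  [[0,0,0],[0,0,0.12],-0.15],
  [[0,0,0],[0,0,0.12],-0.15],
  [[0,0,0],[0,0,0.12],-0.15],
])

```text
time: 9.18
tool_pos: [0.5298, 0.3621, 0.0829]
tcp_rot: [-3.141, 0.0, 2.126]
ft_force: [-0.0, 0.2, -0.6]
gripper_width: 0.0362
grasp_force: 0.0
```

Emit:
drive_tool([
  [[0,0,0],[0,0,0.12],-0.15],
  [[0,0,0],[0,0,0.12],-0.15],
  [[0,0,0],[0,0,0],-0.15],
  [[0,0,0],[0,0,0],-0.15],
])

```text
time: 9.52
tool_pos: [0.5297, 0.3623, 0.083]
tcp_rot: [-3.141, 0.001, 1.896]
ft_force: [-0.2, 0.3, 0.1]
gripper_width: 0.0363
grasp_force: 0.0
```

Run:
```python
from h import *
go(.5024,.394,.040,108.3,free=False)
s=get_state()
b=get_image("wrist").astype(int)
# knob: dark round seen between fingers; red handle columns
m=(b[:,:,0]>110)&(b[:,:,1]<50)&(b[:,:,2]<50)
for r in range(180,300,10):
    c=np.where(m[r])[0]
    if len(c):print(r,c.min(),c.max())
for r in range(160,240,6): print(r,"".join("#" if b[r,c].max()<75 else "." for c in range(200,312,3)))
print(w2wpx([.5024,.394,.0655],s["tool_pos"],s["tcp_rot"]))
```

```text
t 9.52 at [0.5297 0.3623 0.083 ] yaw 108.6 j [-0.78  0.68  0.15  1.91 -0.17  0.56 -0.2 ]
  shift cm [ 3.88 -1.57  4.29] |xy| 4.2 turn [-0.     0.001  0.006]
220 225 240
230 224 240
240 224 240
250 224 240
260 224 229
270 221 254
280 218 258
290 223 253
160 ......................................
166 ......................................
172 ......................................
178 ......................................
184 ......................................
190 ......................................
196 ......................................
202 ......................................
208 ......................................
214 ......................................
220 ......................................
226 ......##.......................#......
232 .....###.......##################....#
238 #....###........#################....#
[229.  160.2]
```

Emit:
drive_tool([
  [[2,-0.8,0],[0,0,0],-0.15],
  [[1.9,-0.8,0],[0,0,0],-0.15],
  [[0,0,0],[0,0,0],-0.15],
  [[0,0,0],[0,0,0],-0.15],
])

```text
time: 9.9
tool_pos: [0.5015, 0.3953, 0.0832]
tcp_rot: [-3.141, -0.0, 1.897]
ft_force: [0.1, -0.1, -0.5]
gripper_width: 0.0364
grasp_force: 0.0
```

Emit:
drive_tool([
  [[0,0,2],[0,0,0],-0.15],
  [[0,0,1.5],[0,0,0],-0.15],
  [[0,0,0.8],[0,0,0],-0.15],
  [[0,0,0],[0,0,0],-0.15],
  [[0,0,0],[0,0,0],-0.15],
])

```text
time: 10.32
tool_pos: [0.5029, 0.3935, 0.0402]
tcp_rot: [-3.141, 0.001, 1.892]
ft_force: [-0.2, 0.1, -0.5]
gripper_width: 0.0362
grasp_force: 0.0
```

Run:
```python
from h import *
go(.5024,.394,.040,108.3,free=False)
```

```text
t 10.32 at [0.5029 0.3935 0.0402] yaw 108.4 j [-0.84  0.74  0.13  1.94 -0.2   0.48 -0.25]
  shift cm [ 0.06 -0.03  0.02] |xy| 0.1 turn [-0.001  0.001  0.001]
```

Now swing it about the pivot.

Emit:
drive_tool([
  [[-0.07,-1.13,0],[0,0,-0.12],-0.15],
  [[-0.07,-1.13,0],[0,0,-0.12],-0.15],
  [[-0.07,-1.13,0],[0,0,-0.12],-0.15],
  [[-0.07,-1.13,0],[0,0,-0.12],-0.15],
  [[0,0,0],[0,0,0],-0.15],
])

```text
time: 10.73
tool_pos: [0.4638, 0.3688, 0.0414]
tcp_rot: [-3.141, 0.0, 2.377]
ft_force: [-0.6, 0.3, -0.2]
gripper_width: 0.0366
grasp_force: 0.0
```

Emit:
drive_tool([
  [[-0.02,-1.13,0],[0,0,-0.12],-0.15],
  [[-0.07,-1.13,0],[0,0,-0.12],-0.15],
  [[-0.07,-1.13,0],[0,0,-0.12],-0.15],
  [[-0.07,-1.13,0],[0,0,-0.12],-0.15],
  [[0,0,0],[0,0,0],-0.15],
])

```text
time: 11.15
tool_pos: [0.4419, 0.3299, 0.041]
tcp_rot: [-3.141, 0.001, 2.852]
ft_force: [-0.4, -1.0, 0.3]
gripper_width: 0.0365
grasp_force: 0.0
```

Run:
```python
from h import *
s=get_state();p=s["tool_pos"][:2]-[.532,.3045];print(np.hypot(*p),np.degrees(np.arctan2(p[1],p[0])),s["tcp_rot"],s["ft_force"])
```

```text
0.09358263797476454 164.2444130196567 [-3.14050286e+00  5.81217665e-04  2.85178697e+00] [-0.35778928 -0.97588047  0.33180557]
```

Emit:
drive_tool([
  [[0.03,-1.13,0],[0,0,-0.12],-0.15],
  [[-0.07,-1.13,0],[0,0,-0.12],-0.15],
  [[-0.07,-1.13,0],[0,0,-0.12],-0.15],
  [[-0.07,-1.13,0],[0,0,-0.12],-0.15],
  [[0,0,0],[0,0,0],-0.15],
])

```text
time: 11.57
tool_pos: [0.4396, 0.2865, 0.0408]
tcp_rot: [-3.141, 0.001, -2.954]
ft_force: [0.1, 0.0, -0.4]
gripper_width: 0.0363
grasp_force: 0.0
```

Run:
```python
from h import *
s=get_state();p=s["tool_pos"][:2]-[.532,.3045];print(np.hypot(*p),np.degrees(np.arctan2(p[1],p[0])),s["tcp_rot"],s["ft_force"])
b=get_image("side").astype(int)
m=(b[:,:,0]>120)&(b[:,:,1]<60)&(b[:,:,2]<60); m[:, 275:]=0; m[:100]=0;m[200:]=0
r,c=np.where(m);print(len(r),c.min(),c.max(),r.min(),r.max(),[(x,r[c==x].mean().round(1)) for x in sorted(set(c))[::4]])
print("pred handle",w2px("side",[.532,.3045,.038]),w2px("side",[.438,.293,.038]))
```

```text
0.09410914490824675 -168.95559983717914 [-3.14148039e+00  9.30686366e-04 -2.95436710e+00] [ 0.11913851  0.04290375 -0.36707461]
77 221 248 158 166 [(np.int64(221), np.float64(164.5)), (np.int64(225), np.float64(164.5)), (np.int64(229), np.float64(164.5)), (np.int64(233), np.float64(164.0)), (np.int64(237), np.float64(163.0)), (np.int64(241), np.float64(161.0)), (np.int64(245), np.float64(162.0))]
pred handle (np.float64(243.79306591730008), np.float64(161.93896539739706)) (np.float64(215.6969314389032), np.float64(164.8164766349298))
```

Emit:
drive_tool([
  [[0,0,-3],[0,0,0],-0.15],
  [[0,0,-3],[0,0,0],0.45],
  [[0,0,-1],[0,0,0],0.45],
  [[0,0,0],[0,0,0],0.45],
  [[0,0,0],[0,0,0],0.45],
])

```text
time: 12.03
tool_pos: [0.439, 0.2882, 0.1109]
tcp_rot: [3.141, 0.002, -2.956]
ft_force: [-0.2, -0.4, -0.4]
gripper_width: 0.0621
grasp_force: 0.0
```

Run:
```python
from h import *
go(.569,.308,.036,10.3)
```

```text
t 12.03 at [0.439  0.2882 0.1109] yaw -169.4 j [-0.48  0.55 -0.3   2.14  0.33  0.49  0.73]
  shift cm [-13.13  -0.46   7.51] |xy| 13.1 turn [0.001 0.002 0.006]
```

Emit:
drive_tool([
  [[-3.3,-0.1,0],[0,0,0],0.45],
  [[-3.3,-0.1,0],[0,0,0],0.45],
  [[-3.3,-0.1,0],[0,0,0],0.45],
  [[-3.2,-0.1,0],[0,0,0],0.45],
  [[0,0,0],[0,0,0],0.45],
])

```text
time: 12.45
tool_pos: [0.5737, 0.3084, 0.1086]
tcp_rot: [3.141, 0.003, -2.958]
ft_force: [0.3, -0.3, 0.3]
gripper_width: 0.0621
grasp_force: 0.0
```

Run:
```python
from h import *
save("wrist","w4.png",(130,170,390,340),2)
s=get_state()
go(.569,.308,.036,10.3)
c,sn=np.cos(.18),np.sin(.18)
for a,b in((.017,.013),(.017,-.013),(-.017,.013),(-.017,-.013)):
    print((2*(w2wpx([.569+a*c-b*sn,.308+a*sn+b*c,.064],s["tool_pos"],s["tcp_rot"])-[130,170])).round(0))
```

```text
t 12.5 at [0.5703 0.3081 0.1083] yaw -169.4 j [-0.38  0.66 -0.32  1.86  0.32  0.66  0.87]
  shift cm [0.12 0.02 7.23] |xy| 0.1 turn [-0.    -0.     0.005]
[288. 122.]
[215. 122.]
[291.  29.]
[213.  29.]
```

View pics/w4.png

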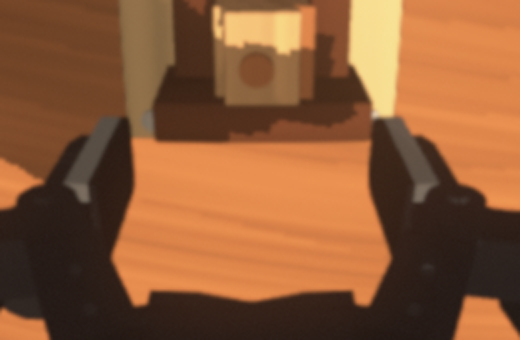

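Run:
```python
from h import *
for z in(-.03,-.02,-.012,-.008,0,.01): print(z,t2px([.011,-.031,z]),t2px([-.011,-.031,z]))
c=get_calibration("top"); s=get_state();
```

```text
-0.03 [186.4 245.2] [191.  285.4]
-0.02 [190.8 235.6] [194.7 274.3]
-0.012 [194.  228.8] [197.4 266.2]
-0.008 [195.4 225.6] [198.6 262.5]
0 [198.2 219.7] [201.  255.3]
0.01 [201.3 213. ] [203.8 247.2]
```

Emit:
drive_tool([
  [[0.2,0.1,2.5],[0,0,0],0.45],
  [[0,0,2.5],[0,0,0],0.45],
  [[0,0,1.5],[0,0,0],0.45],
  [[0,0,0],[0,0,0],0.45],
  [[0,0,0],[0,0,0],0.45],
])

```text
time: 12.92
tool_pos: [0.5639, 0.3087, 0.044]
tcp_rot: [-3.14, -0.003, -2.952]
ft_force: [-0.4, 0.6, 0.7]
gripper_width: 0.062
grasp_force: 0.0
```

Run:
```python
from h import *
go(.5675,.309,.036,10.3);print(get_state()["ft_force"])
```

```text
t 12.92 at [0.5639 0.3087 0.044 ] yaw -169.1 j [-0.41  0.74 -0.27  1.9   0.36  0.54  0.83]
  shift cm [-0.36 -0.04  0.79] |xy| 0.4 turn [-0.001 -0.003  0.01 ]
[-0.44533176  0.62661345  0.70301563]
```

Emit:
drive_tool([
  [[-0.2,0,0.5],[0,0,0.01],0.45],
  [[0,0,0.3],[0,0,0],0.45],
  [[0,0,0],[0,0,0],0.45],
  [[0,0,0],[0,0,0],0.45],
])

```text
time: 13.25
tool_pos: [0.5678, 0.3092, 0.0379]
tcp_rot: [3.141, 0.001, -2.962]
ft_force: [-0.4, -0.9, 0.6]
gripper_width: 0.0618
grasp_force: 0.0
```

Emit:
drive_tool([
  [[0,0,0],[0,0,0],-0.6],
  [[0,0,0],[0,0,0],-0.6],
  [[0,0,0],[0,0,0],-0.6],
  [[0,0,0],[0,0,0],-0.6],
  [[0,0,0],[0,0,0],-0.6],
])

```text
time: 13.67
tool_pos: [0.5678, 0.3103, 0.0382]
tcp_rot: [3.14, 0.001, -2.961]
ft_force: [-1.8, 1.9, 6.5]
gripper_width: 0.0323
grasp_force: 60.2
```

Run:
```python
from h import *
s=get_state();print(s["tool_pos"],s["tcp_rot"],s["ft_force"],s["gripper_width"],s["grasp_force"])
```

```text
[0.5677682  0.31025723 0.03822001] [ 3.14015736e+00  1.34350711e-03 -2.96088236e+00] [-1.83501973  1.85455958  6.51967493] 0.03225168483502758 60.225738286972046
```

Emit:
drive_tool([
  [[0,0,-2.5],[0,0,0],-0.6],
  [[0,0,-3.5],[0,0,0],-0.6],
  [[0,0,-3.5],[0,0,0],-0.6],
  [[0,0,-2.7],[0,0,0],-0.6],
  [[0,0,0],[0,0,0],-0.6],
])

```text
time: 14.08
tool_pos: [0.5699, 0.3104, 0.1651]
tcp_rot: [3.139, 0.008, -2.962]
ft_force: [0.7, 0.3, -0.6]
gripper_width: 0.0325
grasp_force: 61.1
```

Run:
```python
from h import *
go(.565,-.094,.16,10.3);s=get_state();print(s["gripper_width"],s["grasp_force"],s["ft_force"])
```

```text
t 14.08 at [0.5699 0.3104 0.1651] yaw -169.7 j [-0.36  0.59 -0.35  1.83  0.28  0.76  0.9 ]
  shift cm [  7.71 -39.71   0.35] |xy| 40.4 turn [ 0.003  0.008 -0.   ]
0.032470283806062546 61.09745264053345 [ 0.69547397  0.31714144 -0.62103934]
```

Emit:
drive_tool([
  [[0.6,-3.1,0],[0,0,0],-0.6],
  [[0.6,-3.1,0],[0,0,0],-0.6],
  [[0.6,-3.1,0],[0,0,0],-0.6],
  [[0.6,-3.1,0],[0,0,0],-0.6],
  [[0.6,-3.1,0],[0,0,0],-0.6],
])

```text
time: 14.5
tool_pos: [0.5654, 0.1494, 0.159]
tcp_rot: [-3.141, -0.001, -2.961]
ft_force: [-0.5, 0.0, -1.0]
gripper_width: 0.0322
grasp_force: 61.1
```

Emit:
drive_tool([
  [[0.6,-3.1,0],[0,0,0],-0.6],
  [[0.6,-3.1,0],[0,0,0],-0.6],
  [[0.6,-3.1,0],[0,0,0],-0.6],
  [[0.6,-3.1,0],[0,0,0],-0.6],
  [[0.6,-3.1,0],[0,0,0],-0.6],
])

```text
time: 14.92
tool_pos: [0.5636, -0.0084, 0.159]
tcp_rot: [-3.141, -0.001, -2.962]
ft_force: [0.5, -0.1, -0.2]
gripper_width: 0.0324
grasp_force: 61.1
```

Emit:
drive_tool([
  [[0.6,-3.1,0],[0,0,0],-0.6],
  [[0.6,-3.1,0],[0,0,0],-0.6],
  [[0.5,-2.5,0],[0,0,0],-0.6],
  [[0,0,0],[0,0,0],-0.6],
  [[0,0,0],[0,0,0],-0.6],
])

```text
time: 15.33
tool_pos: [0.5624, -0.0973, 0.1589]
tcp_rot: [-3.141, -0.001, -2.965]
ft_force: [0.2, 0.1, 0.2]
gripper_width: 0.0326
grasp_force: 61.1
```

Run:
```python
from h import *
go(.567,-.094,.06,10.3);s=get_state();print(s["gripper_width"],s["grasp_force"],s["ft_force"])
save("top","top3.png",(230,140,330,240),6)
```

```text
t 15.33 at [ 0.5624 -0.0973  0.1589] yaw -169.9 j [ 0.33  0.53 -0.37  2.    0.3   0.67  1.51]
  shift cm [-0.51  0.25  9.89] |xy| 0.6 turn [-0.    -0.001 -0.003]
0.032594979665970115 61.11717939376831 [0.18695162 0.1286539  0.18965305]
```

View pics/top3.png

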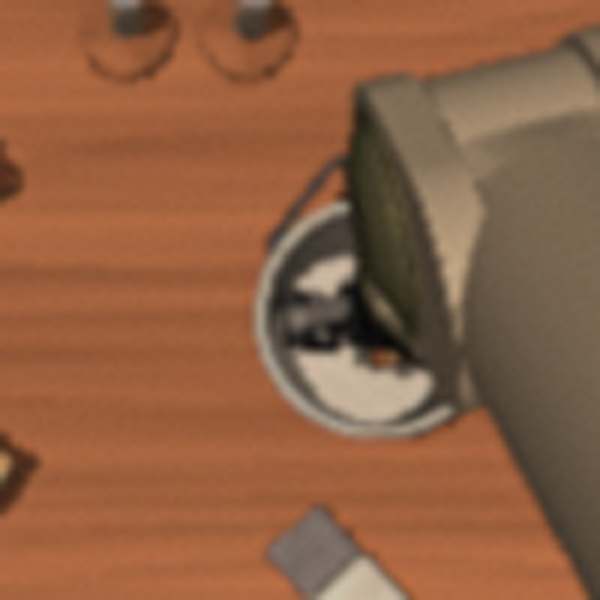

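The stub (crop (380,355)) is over the pail mouth. I'll lower it and release.

Emit:
drive_tool([
  [[-0.3,0.2,2.5],[0,0,0],-0.6],
  [[0,0,3],[0,0,0],-0.6],
  [[0,0,3],[0,0,0],-0.6],
  [[0,0,1.2],[0,0,0],-0.6],
  [[0,0,0],[0,0,0],-0.6],
])

```text
time: 15.8
tool_pos: [0.5641, -0.0909, 0.0599]
tcp_rot: [3.14, -0.004, -2.959]
ft_force: [0.1, 0.4, 0.0]
gripper_width: 0.0327
grasp_force: 61.1
```

Emit:
drive_tool([
  [[0,0,0],[0,0,0],0.1],
  [[0,0,0],[0,0,0],0.1],
  [[0,0,0],[0,0,0],0.1],
  [[0,0,0],[0,0,0],0.1],
])

```text
time: 16.13
tool_pos: [0.5664, -0.0928, 0.0638]
tcp_rot: [-3.141, 0.002, -2.962]
ft_force: [-0.0, -0.1, -0.6]
gripper_width: 0.0469
grasp_force: 0.0
```

Emit:
drive_tool([
  [[0,0,-3],[0,0,0],0.1],
  [[0,0,-3],[0,0,0],0.1],
  [[0,0,-3],[0,0,0],0.1],
  [[0,0,-1],[0,0,0],0.1],
  [[0,0,0],[0,0,0],0.1],
])

```text
time: 16.55
tool_pos: [0.5673, -0.0931, 0.1661]
tcp_rot: [-3.14, 0.006, -2.962]
ft_force: [1.6, 0.4, -0.9]
gripper_width: 0.0471
grasp_force: 0.0
```

Run:
```python
from h import *
# offcut C long axis ~ 30 deg: close across it -> closing axis 120deg -> yaw=30 (mod180)
go(.4367,-.2432,.16,29);s=get_state();print(s["gripper_width"],s["grasp_force"])
a=cv2.imread("pics/raw_top1.png").astype(int);b=get_image("top")[:,:,::-1].astype(int)
cv2.imwrite("pics/raw_top4.png",b)
for n,(u,v) in {"A":(209,247),"B":(228,168),"C":(337.5,239),"blank":(225,218.5)}.items():
    u,v=int(u),int(v);d=np.abs(a-b)[v-7:v+8,u-7:u+8].mean();print(n,d.round(1))
```

```text
t 16.55 at [ 0.5673 -0.0931  0.1661] yaw -169.7 j [ 0.33  0.52 -0.38  1.99  0.3   0.68  1.51]
  shift cm [ 15.53 -12.44   0.54] |xy| 19.9 turn [-0.003  0.006 -0.327]
0.04706765426412677 0.0
A 1.5
B 1.5
C 39.2
blank 1.5[ WARN:0@1.302] global loadsave.cpp:1063 imwrite_ Unsupported depth image for selected encoder is fallbacked to CV_8U.
```

Run:
```python
from h import *
a=cv2.imread("pics/raw_side1.png").astype(int);b=get_image("side")[:,:,::-1].astype(int)
cv2.imwrite("pics/raw_side4.png",b.astype(np.uint8))
for n,X in {"A":(.4147,.1675,.009),"B":(.6724,.1099,.01),"C":(.4367,-.2432,.01),"blank":(.5026,.1159,.03)}.items():
    u,v=map(int,w2px("side",X));d=np.abs(a-b)[v-9:v+10,u-12:u+13].mean();print(n,u,v,d.round(1))
```

```text
A 207 196 4.3
B 291 206 4.2
C 206 318 13.9
blank 235 202 3.8
```

Emit:
drive_tool([
  [[3.1,-2.5,0],[0,0,0],0.1],
  [[3.1,-2.5,0],[0,0,0],0.1],
  [[3.1,-2.5,0],[0,0,0],0.1],
  [[3.1,-2.5,0],[0,0,0],0.1],
  [[3.1,-2.4,0],[0,0,0],0.1],
])

```text
time: 17.07
tool_pos: [0.4333, -0.2433, 0.1611]
tcp_rot: [3.14, -0.002, -2.961]
ft_force: [0.6, -0.8, -0.4]
gripper_width: 0.0467
grasp_force: 0.0
```

Emit:
drive_tool([
  [[0,0,2],[0,0,-0.11],0.1],
  [[0,0,3],[0,0,-0.11],0.1],
  [[0,0,3],[0,0,-0.11],0.1],
  [[0,0,0],[0,0,0],0.1],
  [[0,0,0],[0,0,0],0.1],
])

```text
time: 17.48
tool_pos: [0.434, -0.2416, 0.0808]
tcp_rot: [3.137, -0.003, -2.634]
ft_force: [0.8, -1.1, 0.1]
gripper_width: 0.0471
grasp_force: 0.0
```

Run:
```python
from h import *
s=get_state();im=get_image("wrist")
cv2.imwrite("pics/w5.png",im[100:340,100:420,::-1]); cv2.imwrite("pics/w5.png",cv2.resize(im[100:340,100:420,::-1],None,fx=2,fy=2))
go(.4367,-.2432,.0,29)
c,sn=np.cos(np.radians(29)),np.sin(np.radians(29))
for a,b in((.021,.012),(.021,-.012),(-.021,-.012),(-.021,.012)):
    print((2*(w2wpx([.4367+a*c-b*sn,-.2432+a*sn+b*c,.019],s["tool_pos"],s["tcp_rot"])-[100,100])).round(0))
```

```text
t 17.53 at [ 0.435  -0.2419  0.0821] yaw -150.9 j [ 0.66  0.59 -0.38  2.22  0.52  0.42  1.94]
  shift cm [-0.1  -0.21  8.21] |xy| 0.2 turn [ 0.002 -0.001  0.001]
[334. 260.]
[271. 260.]
[269. 153.]
[336. 153.]
```

View pics/w5.png

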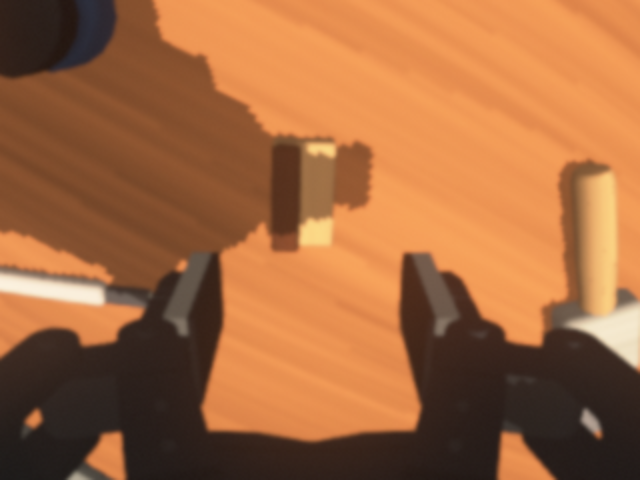

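Offcut C sits between the pads at crop (302,195), square with them and about 3 mm ahead. I'll grasp it.

Emit:
drive_tool([
  [[0.2,-0.1,2.5],[0,0,0],0.1],
  [[0,0,2.5],[0,0,0],0.1],
  [[0,0,2.2],[0,0,0],0.1],
  [[0,0,0.8],[0,0,0],0.1],
  [[0,0,0],[0,0,0],0.1],
])

```text
time: 17.95
tool_pos: [0.4343, -0.2439, 0.0021]
tcp_rot: [3.141, -0.001, -2.632]
ft_force: [0.4, -0.5, 0.7]
gripper_width: 0.0468
grasp_force: 0.0
```

Run:
```python
from h import *
go(.435,-.243,.0,29);print(get_state()["ft_force"])
```

```text
t 17.95 at [ 0.4343 -0.2439  0.0021] yaw -150.8 j [ 0.53  0.72 -0.19  2.26  0.64  0.22  1.83]
  shift cm [-0.1   0.05  0.21] |xy| 0.1 turn [ 0.    -0.001  0.003]
[ 0.38520447 -0.52514665  0.68227895]
```

Emit:
drive_tool([
  [[0,0,0.1],[0,0,0],-0.8],
  [[0,0,0],[0,0,0],-0.8],
  [[0,0,0],[0,0,0],-0.8],
  [[0,0,0],[0,0,0],-0.8],
  [[0,0,0],[0,0,0],-0.8],
])

```text
time: 18.37
tool_pos: [0.435, -0.2447, 0.0031]
tcp_rot: [-3.139, 0.002, -2.632]
ft_force: [0.3, 0.6, 6.2]
gripper_width: 0.0213
grasp_force: 58.7
```

Emit:
drive_tool([
  [[0,0,-2],[0,0,0],-0.8],
  [[0,0,-3.5],[0,0,0],-0.8],
  [[0,0,-3.5],[0,0,0],-0.8],
  [[0,0,-3.5],[0,0,0],-0.8],
  [[0,0,-3],[0,0,0],-0.8],
])

```text
time: 18.78
tool_pos: [0.4339, -0.2444, 0.1599]
tcp_rot: [-3.14, 0.001, -2.632]
ft_force: [0.4, -0.3, 0.6]
gripper_width: 0.0217
grasp_force: 58.7
```

Run:
```python
from h import *
go(.584,-.1,.155,29);print(get_state()["gripper_width"],get_state()["grasp_force"])
```

```text
t 18.78 at [ 0.4339 -0.2444  0.1599] yaw -150.8 j [ 0.78  0.47 -0.52  2.16  0.41  0.61  2.05]
  shift cm [-20.15   5.28   0.5 ] |xy| 20.8 turn [-0.002  0.001  0.003]
0.021708382238560767 58.73884113505483
```

Emit:
drive_tool([
  [[-3.4,0.9,0],[0,0,0],-0.8],
  [[-3.4,0.9,0],[0,0,0],-0.8],
  [[-3.4,0.9,0],[0,0,0],-0.8],
  [[-3.4,0.9,0],[0,0,0],-0.8],
  [[-3.4,0.9,0],[0,0,0],-0.8],
])

```text
time: 19.2
tool_pos: [0.5614, -0.1213, 0.1581]
tcp_rot: [-3.14, 0.001, -2.633]
ft_force: [0.2, -0.4, -0.3]
gripper_width: 0.0218
grasp_force: 58.7
```

Emit:
drive_tool([
  [[-3.1,0.8,0],[0,0,0],-0.8],
  [[0,0,2],[0,0,0],-0.8],
  [[0,0,3],[0,0,0],-0.8],
  [[0,0,2.8],[0,0,0],-0.8],
  [[0,0,0],[0,0,0],-0.8],
])

```text
time: 19.62
tool_pos: [0.5812, -0.0999, 0.0755]
tcp_rot: [3.139, -0.004, -2.631]
ft_force: [-0.9, 0.9, 0.0]
gripper_width: 0.0216
grasp_force: 58.8
```

Emit:
drive_tool([
  [[0,0,0],[0,0,0],-0.8],
  [[0,0,0],[0,0,0],-0.1],
  [[0,0,0],[0,0,0],-0.1],
  [[0,0,0],[0,0,0],-0.1],
  [[0,0,0],[0,0,0],-0.1],
])

```text
time: 20.03
tool_pos: [0.5842, -0.1003, 0.0798]
tcp_rot: [-3.14, 0.002, -2.632]
ft_force: [-1.0, -0.1, -0.4]
gripper_width: 0.0384
grasp_force: 0.0
```

Emit:
drive_tool([
  [[0,0,-3],[0,0,0],-0.1],
  [[0,0,-3],[0,0,0],-0.1],
  [[0,0,-2],[0,0,0],0.1],
  [[0,0,0],[0,0,0],0.1],
  [[0,0,0],[0,0,0],0.1],
])

```text
time: 20.45
tool_pos: [0.5843, -0.1003, 0.16]
tcp_rot: [-3.139, 0.002, -2.632]
ft_force: [-0.5, -0.1, 0.6]
gripper_width: 0.0464
grasp_force: 0.0
```

Run:
```python
from h import *
a=cv2.imread("pics/raw_top1.png").astype(int);b=get_image("top")[:,:,::-1].astype(int)
for n,(u,v) in {"A":(209,247),"B":(228,168),"C":(337.5,239),"blank":(225,218.5)}.items():
    u,v=int(u),int(v);d=np.abs(a-b)[v-7:v+8,u-7:u+8].mean();print(n,d.round(1))
print("B long axis 33deg"); go(.6724,.1099,.16,33)
```

```text
A 1.8
B 1.7
C 26.7
blank 1.8
B long axis 33deg
t 20.5 at [ 0.5835 -0.1003  0.1588] yaw -150.8 j [ 0.41  0.57 -0.5   1.95  0.4   0.72  1.76]
  shift cm [-18.01  14.01  -0.12] |xy| 22.8 turn [-0.001  0.001 -0.066]
```

Emit:
drive_tool([
  [[-3,2.3,0],[0,0,0],0.1],
  [[-3,2.3,0],[0,0,0],0.1],
  [[-3,2.3,0],[0,0,0],0.1],
  [[-3,2.3,0],[0,0,0],0.1],
  [[-3,2.4,0],[0,0,0],0.1],
])

```text
time: 20.92
tool_pos: [0.6577, 0.0757, 0.1569]
tcp_rot: [3.141, -0.002, -2.632]
ft_force: [1.0, -0.6, 0.3]
gripper_width: 0.0472
grasp_force: 0.0
```

Emit:
drive_tool([
  [[-3,2.4,0],[0,0,-0.07],0.1],
  [[0,0,2],[0,0,0],0.1],
  [[0,0,3],[0,0,0],0.1],
  [[0,0,3],[0,0,0],0.1],
  [[0,0,0],[0,0,0],0.1],
])

```text
time: 21.33
tool_pos: [0.6683, 0.1092, 0.0716]
tcp_rot: [3.138, -0.01, -2.56]
ft_force: [-1.3, -1.2, -0.7]
gripper_width: 0.0467
grasp_force: 0.0
```

Emit:
drive_tool([
  [[0,0,0],[0,0,0],0.1],
  [[0,0,0],[0,0,0],0.1],
])

```text
time: 21.5
tool_pos: [0.6725, 0.1104, 0.0789]
tcp_rot: [3.141, 0.0, -2.561]
ft_force: [0.1, 1.4, -0.1]
gripper_width: 0.0468
grasp_force: 0.0
```

```bash
cat >> h.py <<'E'
def w2ray(u,v,z,pos,rot):
    c=get_calibration("wrist");m=np.array(c["mount"]);f=192/np.tan(np.radians(c["fovy"])/2)
    x,y=u-c["cx"],v-c["cy"];r=np.hypot(x,y);th=r/f
    d=m[:3,:3]@np.array([np.sin(th)*x/r,np.sin(th)*y/r,np.cos(th)]);R=Ro.from_euler("xyz",rot)
    d=R.apply(d);o=R.apply(m[:3,3])+pos
    return o+d*(z-o[2])/d[2]
E
python3 - <<'E'
from h import *
s=get_state();b=get_image("wrist");cv2.imwrite("pics/raw_w6.png",b[:,:,::-1]);b=b.astype(int)
go(.6724,.1099,.0,33.5)
u,v=w2wpx([.6724,.1099,.02],s["tool_pos"],s["tcp_rot"]);print(u,v)
u,v=int(u),int(v)
# dark brown bark mask in window
w=b[v-45:v+45,u-45:u+45]
m=((w[:,:,0]<130)&(w[:,:,0]>40)&(w[:,:,0]>w[:,:,2]+15)).astype(np.uint8)
k,l,st,ce=cv2.connectedComponentsWithStats(m);
for i in range(1,k):
    if st[i,4]>150:
        pts=np.argwhere(l==i)[:,::-1].astype(np.float32);r=cv2.minAreaRect(pts);print(st[i],ce[i]+[u-45,v-45],r)
        print(w2ray(*(ce[i]+[u-45,v-45]),.02,s["tool_pos"],s["tcp_rot"]))
E
```

```text
t 21.55 at [0.673  0.1104 0.0797] yaw -146.8 j [ 0.03  0.75 -0.44  1.79  0.47  0.7   1.48]
  shift cm [ 0.09 -0.01  7.97] |xy| 0.1 turn [-0.     0.001 -0.005]
254.6 202.7
[   0    0   67   60 2488] [240.06631833 188.86736334] ((28.528968811035156, 33.8249397277832), (74.78096008300781, 50.33913040161133), 17.52556800842285)
[0.66934195 0.09534495 0.02      ]
```

Emit:
drive_tool([
  [[0.2,0,2.5],[0,0,0],0.1],
  [[0,0,2.5],[0,0,0],0.1],
  [[0,0,2.2],[0,0,0],0.1],
  [[0,0,0.7],[0,0,0],0.1],
  [[0,0,0],[0,0,0],0.1],
])

```text
time: 21.97
tool_pos: [0.6704, 0.1089, -0.0009]
tcp_rot: [3.141, -0.001, -2.562]
ft_force: [-1.2, -0.1, 0.2]
gripper_width: 0.0471
grasp_force: 0.0
```

Emit:
drive_tool([
  [[0,0,0],[0,0,0],-0.9],
  [[0,0,0],[0,0,0],-0.9],
  [[0,0,0],[0,0,0],-0.9],
  [[0,0,0],[0,0,0],-0.9],
  [[0,0,0],[0,0,0],-0.9],
])

```text
time: 22.38
tool_pos: [0.672, 0.1094, 0.0016]
tcp_rot: [-3.14, 0.003, -2.562]
ft_force: [-0.5, -0.2, 6.6]
gripper_width: 0.0201
grasp_force: 59.8
```

Emit:
drive_tool([
  [[0,0,-2],[0,0,0],-0.9],
  [[0,0,-3.5],[0,0,0],-0.9],
  [[0,0,-3.5],[0,0,0],-0.9],
  [[0,0,-3.5],[0,0,0],-0.9],
  [[0,0,-3],[0,0,0],-0.9],
])

```text
time: 22.8
tool_pos: [0.6711, 0.1093, 0.158]
tcp_rot: [-3.141, 0.002, -2.561]
ft_force: [0.6, 0.6, -0.2]
gripper_width: 0.0206
grasp_force: 58.8
```

Run:
```python
from h import *
go(.582,-.085,.155,33);print(get_state()["gripper_width"],get_state()["grasp_force"])
```

```text
t 22.8 at [0.6711 0.1093 0.158 ] yaw -146.7 j [ 0.07  0.66 -0.5   1.75  0.41  0.83  1.53]
  shift cm [ 18.1  -11.37   0.27] |xy| 21.4 turn [-0.001  0.002  0.004]
0.020600241140995477 58.79119277000427
```

Got B. Into the pail.

Emit:
drive_tool([
  [[3,-1.9,0],[0,0,0],-0.9],
  [[3,-1.9,0],[0,0,0],-0.9],
  [[3,-1.9,0],[0,0,0],-0.9],
  [[3,-1.9,0],[0,0,0],-0.9],
  [[3,-1.9,0],[0,0,0],-0.9],
])

```text
time: 23.22
tool_pos: [0.5967, -0.054, 0.1557]
tcp_rot: [-3.14, 0.001, -2.561]
ft_force: [-0.0, -1.1, -0.2]
gripper_width: 0.0203
grasp_force: 58.8
```

Emit:
drive_tool([
  [[3,-1.9,0],[0,0,0],-0.9],
  [[0,0,0],[0,0,0],-0.9],
  [[0,0,2.5],[0,0,0],-0.9],
  [[0,0,3],[0,0,0],-0.9],
  [[0,0,1.8],[0,0,0],-0.9],
])

```text
time: 23.63
tool_pos: [0.5824, -0.0855, 0.0808]
tcp_rot: [-3.141, 0.001, -2.562]
ft_force: [0.2, -0.1, 0.0]
gripper_width: 0.0204
grasp_force: 58.8
```

Emit:
drive_tool([
  [[0,0,0],[0,0,0],-0.9],
  [[0,0,0],[0,0,0],-0.15],
  [[0,0,0],[0,0,0],-0.15],
  [[0,0,0],[0,0,0],-0.15],
  [[0,0,0],[0,0,0],-0.15],
])

```text
time: 24.05
tool_pos: [0.5834, -0.085, 0.0829]
tcp_rot: [-3.14, 0.002, -2.561]
ft_force: [0.2, -0.3, -0.1]
gripper_width: 0.0362
grasp_force: 0.0
```

Emit:
drive_tool([
  [[0,0,-3],[0,0,0],-0.15],
  [[0,0,-3],[0,0,0],-0.1],
  [[0,0,-2],[0,0,0],0.1],
  [[0,0,0],[0,0,0],0.1],
  [[0,0,0],[0,0,0],0.1],
])

```text
time: 24.47
tool_pos: [0.5834, -0.0853, 0.1633]
tcp_rot: [-3.139, 0.003, -2.562]
ft_force: [0.0, -0.5, -1.1]
gripper_width: 0.0471
grasp_force: 0.0
```

Run:
```python
from h import *
a=cv2.imread("pics/raw_top1.png").astype(int);b=get_image("top")[:,:,::-1].astype(int)
for n,(u,v) in {"A":(209,247),"blank":(225,218.5)}.items():
    u,v=int(u),int(v);d=np.abs(a-b)[v-7:v+8,u-7:u+8].mean();print(n,d.round(1))
go(.4147,.1675,.16,53)
```

```text
A 1.4
blank 1.5
t 24.52 at [ 0.5827 -0.0853  0.162 ] yaw -146.8 j [ 0.41  0.56 -0.53  1.96  0.42  0.73  1.78]
  shift cm [ 0.21 30.35  0.17] |xy| 30.4 turn [-0.001  0.001 -0.345]
```

Emit:
drive_tool([
  [[0,3.8,0],[0,0,0],0.1],
  [[0,3.8,0],[0,0,0],0.1],
  [[0,3.8,0],[0,0,0],0.1],
  [[0,3.8,0],[0,0,0],0.1],
  [[0,3.8,0],[0,0,0],0.1],
])

```text
time: 24.93
tool_pos: [0.4766, 0.0748, 0.1605]
tcp_rot: [3.141, -0.001, -2.562]
ft_force: [0.6, 0.6, 0.4]
gripper_width: 0.0469
grasp_force: 0.0
```

Emit:
drive_tool([
  [[0,3.8,0],[0,0,0],0.1],
  [[0.1,3.8,0],[0,0,0],0.1],
  [[0.1,3.7,0],[0,0,0],0.1],
  [[0,0,0],[0,0,-0.11],0.1],
  [[0,0,0],[0,0,-0.11],0.1],
])

```text
time: 25.35
tool_pos: [0.4127, 0.1699, 0.1609]
tcp_rot: [3.141, -0.001, -2.33]
ft_force: [0.3, 0.5, 0.3]
gripper_width: 0.0469
grasp_force: 0.0
```

Emit:
drive_tool([
  [[0,0,2.5],[0,0,-0.11],0.1],
  [[0,0,3],[0,0,0],0.1],
  [[0,0,2.5],[0,0,0],0.1],
  [[0,0,0],[0,0,0],0.1],
  [[0,0,0],[0,0,0],0.1],
])

```text
time: 25.77
tool_pos: [0.4135, 0.1671, 0.0803]
tcp_rot: [3.14, -0.004, -2.23]
ft_force: [-0.3, 0.2, 0.5]
gripper_width: 0.047
grasp_force: 0.0
```

Run:
```python
from h import *
go(.4147,.1675,.0,52.5)
```

```text
t 25.77 at [0.4135 0.1671 0.0803] yaw -127.8 j [-0.2   0.57 -0.44  2.33  0.68  0.38  1.26]
  shift cm [-0.13 -0.09  8.03] |xy| 0.2 turn [ 0.002 -0.004 -0.005]
```

Emit:
drive_tool([
  [[0,-0.1,2.5],[0,0,0],0.1],
  [[0,0,2.5],[0,0,0],0.1],
  [[0,0,2.2],[0,0,0],0.1],
  [[0,0,0.7],[0,0,0],0.1],
  [[0,0,0],[0,0,0],0.1],
])

```text
time: 26.18
tool_pos: [0.4157, 0.1671, 0.0019]
tcp_rot: [-3.141, -0.001, -2.23]
ft_force: [0.0, 0.1, -0.2]
gripper_width: 0.0469
grasp_force: 0.0
```

Emit:
drive_tool([
  [[0,0,0],[0,0,0],-0.8],
  [[0,0,0],[0,0,0],-0.8],
  [[0,0,0],[0,0,0],-0.8],
  [[0,0,0],[0,0,0],-0.8],
  [[0,0,0],[0,0,0],-0.8],
])

```text
time: 26.6
tool_pos: [0.4163, 0.1669, 0.0038]
tcp_rot: [-3.141, 0.002, -2.232]
ft_force: [-0.9, 1.0, 8.1]
gripper_width: 0.0244
grasp_force: 59.9
```

Emit:
drive_tool([
  [[0,0,-2],[0,0,0],-0.8],
  [[0,0,-3.5],[0,0,0],-0.8],
  [[0,0,-3.5],[0,0,0],-0.8],
  [[0,0,-3.5],[0,0,0],-0.8],
  [[0,0,-3],[0,0,0],-0.8],
])

```text
time: 27.02
tool_pos: [0.4151, 0.1664, 0.1605]
tcp_rot: [3.141, 0.001, -2.232]
ft_force: [0.5, 0.4, -0.8]
gripper_width: 0.024
grasp_force: 59.0
```

Run:
```python
from h import *
go(.578,-.094,.155,52.5);print(get_state()["gripper_width"],get_state()["grasp_force"])
```

```text
t 27.02 at [0.4151 0.1664 0.1605] yaw -127.9 j [ 0.02  0.46 -0.71  2.25  0.53  0.6   1.39]
  shift cm [ 10.55 -28.85   0.54] |xy| 30.7 turn [ 0.     0.001 -0.007]
0.02396755766087308 59.01554524898529
```

Emit:
drive_tool([
  [[1.3,-3.6,0],[0,0,0],-0.8],
  [[1.3,-3.6,0],[0,0,0],-0.8],
  [[1.3,-3.6,0],[0,0,0],-0.8],
  [[1.3,-3.6,0],[0,0,0],-0.8],
  [[1.3,-3.6,0],[0,0,0],-0.8],
])

```text
time: 27.43
tool_pos: [0.5183, 0.0027, 0.1588]
tcp_rot: [-3.141, 0.001, -2.232]
ft_force: [0.1, 1.5, -0.2]
gripper_width: 0.024
grasp_force: 59.0
```

Emit:
drive_tool([
  [[1.3,-3.6,0],[0,0,0],-0.8],
  [[1.3,-3.6,0],[0,0,0],-0.8],
  [[1.3,-3.6,0],[0,0,0],-0.8],
  [[0,0,0],[0,0,0],-0.8],
  [[0,0,0],[0,0,0],-0.8],
])

```text
time: 27.85
tool_pos: [0.5794, -0.0948, 0.1579]
tcp_rot: [-3.142, 0.0, -2.236]
ft_force: [-0.1, 0.7, -0.8]
gripper_width: 0.0235
grasp_force: 59.0
```

Emit:
drive_tool([
  [[0,0,2.5],[0,0,0],-0.8],
  [[0,0,3],[0,0,0],-0.8],
  [[0,0,1.8],[0,0,0],-0.8],
  [[0,0,0],[0,0,0],-0.8],
  [[0,0,0],[0,0,0],-0.8],
])

```text
time: 28.27
tool_pos: [0.5784, -0.0908, 0.0848]
tcp_rot: [3.14, -0.0, -2.23]
ft_force: [-0.4, 0.3, 0.2]
gripper_width: 0.0241
grasp_force: 59.0
```

Run:
```python
from h import *
go(.578,-.094,.08,52.5);print(get_state()["gripper_width"],get_state()["grasp_force"],get_state()["ft_force"])
```

```text
t 28.27 at [ 0.5784 -0.0908  0.0848] yaw -127.7 j [ 0.46  0.69 -0.61  2.01  0.66  0.64  1.9 ]
  shift cm [ 0.27 -0.17  0.48] |xy| 0.3 turn [ 0.002 -0.    -0.004]
0.024098322919825166 59.04865086078644 [-0.41197408  0.34250461  0.15709227]
```

Emit:
drive_tool([
  [[0.2,-0.1,0],[0,0,0],-0.8],
  [[0,0,0],[0,0,0],-0.1],
  [[0,0,0],[0,0,0],-0.1],
  [[0,0,0],[0,0,0],-0.1],
  [[0,0,0],[0,0,0],-0.1],
])

```text
time: 28.68
tool_pos: [0.5791, -0.0944, 0.0851]
tcp_rot: [-3.141, 0.0, -2.232]
ft_force: [0.5, 0.2, 0.3]
gripper_width: 0.0384
grasp_force: 0.0
```

Emit:
drive_tool([
  [[0,0,-3],[0,0,0],-0.1],
  [[0,0,-3],[0,0,0],-0.1],
  [[0,0,-3],[0,0,0],-0.36],
  [[0,0,0],[0,0,0],-0.36],
  [[0,0,0],[0,0,0],-0.36],
])

```text
time: 29.1
tool_pos: [0.5797, -0.0945, 0.1762]
tcp_rot: [-3.138, 0.002, -2.232]
ft_force: [-1.4, -0.2, 0.0]
gripper_width: 0.0272
grasp_force: 0.0
```

Emit:
drive_tool([
  [[-0.8,4,0],[0,0,0],-0.36],
  [[-0.8,4,0],[0,0,0],-0.36],
  [[-0.8,4,0],[0,0,0],-0.36],
  [[0,0,0],[0,0,0],-0.36],
  [[0,0,0],[0,0,0],-0.36],
])

```text
time: 29.52
tool_pos: [0.4971, -0.0004, 0.174]
tcp_rot: [3.141, -0.001, -2.227]
ft_force: [0.0, -1.2, -0.1]
gripper_width: 0.0273
grasp_force: 0.0
```

Run:
```python
from h import *
save("top","top5.png",(210,140,350,250),5)
```

```text
(no output)
```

View pics/top5.png

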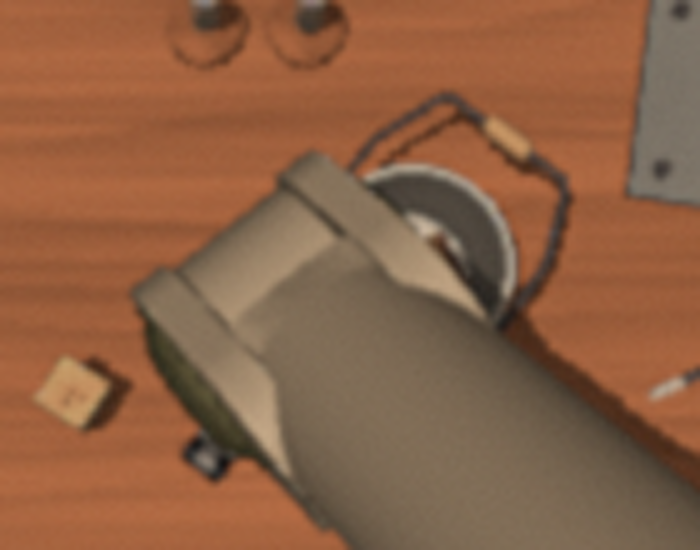

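Run:
```python
from h import *
go(.656,-.1535,.16,53)
```

```text
t 29.57 at [ 0.4983 -0.0015  0.1739] yaw -127.8 j [ 0.42  0.49 -0.73  2.13  0.52  0.7   1.82]
  shift cm [  2.36 -21.77   1.39] |xy| 21.9 turn [ 0.    -0.001 -0.013]
```

Emit:
drive_tool([
  [[0.4,-3.6,0.2],[0,0,-0.01],-0.36],
  [[0.4,-3.6,0.2],[0,0,0],-0.36],
  [[0.4,-3.6,0.2],[0,0,0],-0.36],
  [[0.4,-3.6,0.2],[0,0,0],-0.36],
  [[0.4,-3.6,0.2],[0,0,0],-0.36],
])

```text
time: 29.98
tool_pos: [0.6309, -0.1304, 0.1632]
tcp_rot: [3.141, -0.001, -2.224]
ft_force: [0.1, 0.9, -0.3]
gripper_width: 0.0273
grasp_force: 0.0
```

Emit:
drive_tool([
  [[0.4,-3.6,0.2],[0,0,0],-0.36],
  [[0,0,1.5],[0,0,0],-0.36],
  [[0,0,0],[0,0,0],-0.36],
  [[0,0,0],[0,0,0],-0.36],
  [[0,0,0],[0,0,0],-0.36],
])

```text
time: 30.4
tool_pos: [0.6553, -0.1514, 0.1472]
tcp_rot: [3.14, -0.0, -2.221]
ft_force: [-0.3, 0.7, 0.4]
gripper_width: 0.0271
grasp_force: 0.0
```

Run:
```python
from h import *
go(.656,-.1535,.077,53)
s=get_state();b=get_image("wrist");cv2.imwrite("pics/w7.png",cv2.resize(b[100:340,100:420,::-1],None,fx=2,fy=2))
print(2*(w2wpx([.656,-.1535,.0995],s["tool_pos"],s["tcp_rot"])-100))
```

```text
t 30.4 at [ 0.6553 -0.1514  0.1472] yaw -127.2 j [ 0.56  0.71 -0.68  1.76  0.56  0.87  2.12]
  shift cm [ 0.12 -0.19  7.02] |xy| 0.2 turn [ 0.001 -0.    -0.004]
[303.8 213.6]
```

View pics/w7.png

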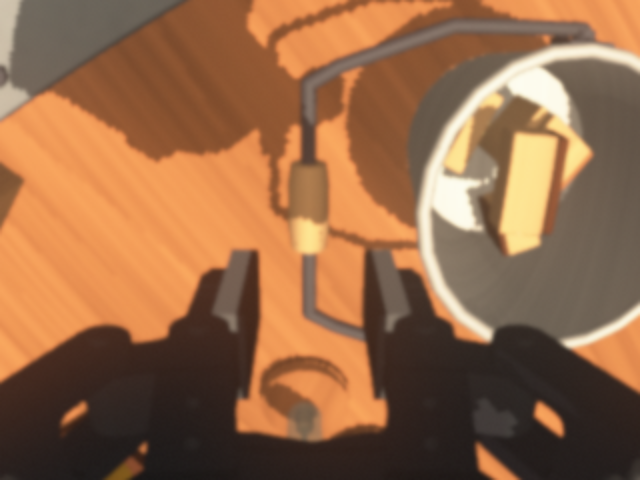

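Grip centre is at crop (309,208), between the pads, with the wire parallel to the tool x axis. The pail holds the stub and the offcuts. I'll descend and grasp.

Emit:
drive_tool([
  [[0.3,0,2],[0,0,0],-0.36],
  [[0,0,2],[0,0,0],-0.36],
  [[0,0,2],[0,0,0],-0.36],
  [[0,0,0.8],[0,0,0],-0.36],
  [[0,0,0],[0,0,0],-0.36],
])

```text
time: 30.87
tool_pos: [0.653, -0.1537, 0.0784]
tcp_rot: [3.14, -0.001, -2.22]
ft_force: [-0.3, 0.3, -0.5]
gripper_width: 0.0274
grasp_force: 0.0
```

Run:
```python
from h import *
go(.6555,-.1535,.078,53);print(get_state()["ft_force"])
```

```text
t 30.87 at [ 0.653  -0.1537  0.0784] yaw -127.2 j [ 0.53  0.78 -0.62  1.81  0.64  0.76  2.06]
  shift cm [-0.17 -0.19  0.04] |xy| 0.3 turn [ 0.002 -0.001 -0.004]
[-0.33651772  0.30459086 -0.48797404]
```

Emit:
drive_tool([
  [[0,0,0],[0,0,0],-0.36],
  [[0,0,0],[0,0,0],-0.9],
  [[0,0,0],[0,0,0],-0.9],
  [[0,0,0],[0,0,0],-0.9],
  [[0,0,0],[0,0,0],-0.9],
])

```text
time: 31.28
tool_pos: [0.655, -0.1542, 0.0807]
tcp_rot: [-3.139, 0.001, -2.221]
ft_force: [1.5, -0.4, 3.6]
gripper_width: 0.0125
grasp_force: 58.8
```

Run:
```python
from h import *
s=get_state();print(s["tool_pos"],s["ft_force"],s["gripper_width"],s["grasp_force"],np.degrees(s["tcp_rot"]))
d=s["tool_pos"][:2]-[.5758,-.0934];print(np.hypot(*d),np.degrees(np.arctan2(d[1],d[0])))
```

```text
[ 0.65500151 -0.15420872  0.08065449] [ 1.50002239 -0.42193787  3.64501107] 0.012477306453546576 58.809088468551636 [-1.79880067e+02  7.38972928e-02 -1.27273282e+02]
0.0998527860759797 -37.51605290741993
```

Emit:
drive_tool([
  [[0,0.15,-1.74],[0,0,0],-0.9],
  [[0,0.45,-1.68],[0,0,0],-0.9],
  [[0,0.74,-1.58],[0,0,0],-0.9],
  [[0,1.0,-1.43],[0,0,0],-0.9],
  [[0,0,0],[0,0,0],-0.9],
])

```text
time: 31.7
tool_pos: [0.6347, -0.1384, 0.1474]
tcp_rot: [-3.139, 0.001, -2.22]
ft_force: [-0.3, -0.9, -0.3]
gripper_width: 0.0125
grasp_force: 59.0
```

Emit:
drive_tool([
  [[0,1.23,-1.23],[0,0,0],-0.9],
  [[0,1.43,-1.0],[0,0,0],-0.9],
  [[0,1.58,-0.74],[0,0,0],-0.9],
  [[0,1.68,-0.45],[0,0,0],-0.9],
  [[0,0,0],[0,0,0],-0.9],
])

```text
time: 32.12
tool_pos: [0.5858, -0.1021, 0.1801]
tcp_rot: [-3.141, -0.001, -2.219]
ft_force: [-0.5, -3.0, 8.8]
gripper_width: 0.0121
grasp_force: 60.0
```

Run:
```python
from h import *
s=get_state();print(s["tool_pos"],s["ft_force"],s["gripper_width"],s["grasp_force"])
go(.5758,-.0934,.181,52.7)
```

```text
[ 0.58577541 -0.1020624   0.18005007] [-0.49260207 -3.016183    8.80482358] 0.012136959209658477 60.03522276878357
t 32.12 at [ 0.5858 -0.1021  0.1801] yaw -127.1 j [ 0.56  0.59 -0.72  1.92  0.53  0.83  2.05]
  shift cm [-0.09  1.32 -0.1 ] |xy| 1.3 turn [-0.001 -0.001  0.003]
```

Emit:
drive_tool([
  [[0,0.3,-0.4],[0,0,0],-0.9],
  [[0,0.6,-0.1],[0,0,0],-0.9],
  [[0,0.4,0],[0,0,0],-0.9],
  [[0,0,0],[0,0,0],-0.9],
  [[0,0,0],[0,0,0],-0.9],
])

```text
time: 32.53
tool_pos: [0.5774, -0.0961, 0.1824]
tcp_rot: [3.141, -0.0, -2.221]
ft_force: [0.4, 0.4, -4.0]
gripper_width: 0.0125
grasp_force: 59.1
```

Emit:
drive_tool([
  [[0,0,-0.3],[0,0,0],-0.9],
  [[0,0,-0.3],[0,0,0],-0.9],
  [[0,0,-0.3],[0,0,0],-0.9],
  [[0,0,0],[0,0,0],-0.9],
  [[0,0,0],[0,0,0],-0.9],
])

```text
time: 32.95
tool_pos: [0.5781, -0.0964, 0.1921]
tcp_rot: [-3.141, 0.0, -2.222]
ft_force: [0.2, -0.4, -4.8]
gripper_width: 0.0125
grasp_force: 59.1
```

Run:
```python
from h import *
go(.5758,-.0934,.181,52.7)
a=cv2.imread("pics/raw_top5.png").astype(int);b=get_image("top")[:,:,::-1];cv2.imwrite("pics/raw_top6.png",b)
```

```text
t 32.95 at [ 0.5781 -0.0964  0.1921] yaw -127.3 j [ 0.57  0.57 -0.74  1.93  0.51  0.84  2.05]
  shift cm [-0.1   0.37  1.11] |xy| 0.4 turn [-0.  0.  0.]
```

Emit:
drive_tool([
  [[0,0,-1],[0,0,0],-0.9],
  [[0,0,-2],[0,0,0],-0.9],
  [[0,0,-2.5],[0,0,0],-0.9],
  [[0,0,-2.5],[0,0,0],-0.9],
  [[0,0,-1.2],[0,0,0],-0.9],
])

```text
time: 33.42
tool_pos: [0.5789, -0.0959, 0.2873]
tcp_rot: [-3.139, 0.002, -2.221]
ft_force: [0.4, 1.2, -3.5]
gripper_width: 0.012
grasp_force: 59.1
```

Emit:
drive_tool([
  [[0,0,0],[0,0,0.05],-0.9],
  [[0,0,0],[0,0,0.1],-0.9],
  [[0,0,0],[0,0,0.11],-0.9],
  [[0,0,0],[0,0,0.11],-0.9],
  [[0,0,0],[0,0,0.11],-0.9],
])

```text
time: 33.83
tool_pos: [0.5777, -0.0964, 0.2839]
tcp_rot: [3.141, -0.0, -2.707]
ft_force: [-0.8, 0.0, -5.0]
gripper_width: 0.0126
grasp_force: 59.1
```

Emit:
drive_tool([
  [[0,0,0],[0,0,0.11],-0.9],
  [[0,0,0],[0,0,0.11],-0.9],
  [[0,0,0],[0,0,0.11],-0.9],
  [[0,0,0],[0,0,0.11],-0.9],
  [[0,0,0],[0,0,0.11],-0.9],
])

```text
time: 34.25
tool_pos: [0.5776, -0.0963, 0.2838]
tcp_rot: [-3.142, -0.0, 3.027]
ft_force: [-0.5, -0.3, -4.3]
gripper_width: 0.0124
grasp_force: 59.1
```

Emit:
drive_tool([
  [[0,0,0],[0,0,0.11],-0.9],
  [[0,0,0],[0,0,0.11],-0.9],
  [[0,0,0],[0,0,0.11],-0.9],
  [[0,0,0],[0,0,0.11],-0.9],
  [[0,0,0],[0,0,0.11],-0.9],
])

```text
time: 34.67
tool_pos: [0.5777, -0.0962, 0.2838]
tcp_rot: [-3.142, -0.0, 2.477]
ft_force: [0.3, -0.2, -4.5]
gripper_width: 0.0126
grasp_force: 59.1
```

Emit:
drive_tool([
  [[0,0,0],[0,0,0.11],-0.9],
  [[0,0,0],[0,0,0.11],-0.9],
  [[0,0,0],[0,0,0.11],-0.9],
  [[0,0,0],[0,0,0.11],-0.9],
  [[0,0,0],[0,0,0.1],-0.9],
])

```text
time: 35.08
tool_pos: [0.5777, -0.0961, 0.2838]
tcp_rot: [-3.141, -0.0, 1.937]
ft_force: [-0.1, 0.1, -4.7]
gripper_width: 0.0123
grasp_force: 59.1
```

Run:
```python
from h import *
go(.5,-.3225,.286,81,free=False);s=get_state();print(s["ft_force"],s["gripper_width"])
```

```text
t 35.08 at [ 0.5777 -0.0961  0.2838] yaw 111.0 j [ 0.26  0.38 -0.26  1.85  0.12  0.93  0.31]
  shift cm [-18.36 -15.35  -0.22] |xy| 23.9 turn [-0.    -0.     0.523]
[-0.12687919  0.14734095 -4.67504604] 0.0123199914155112
```

Emit:
drive_tool([
  [[0,0,0],[0,0,0.11],-0.9],
  [[0,0,0],[0,0,0.11],-0.9],
  [[0,0,0],[0,0,0.11],-0.9],
  [[0,0,0],[0,0,0.11],-0.9],
  [[0,0,0],[0,0,0.083],-0.9],
])

```text
time: 35.5
tool_pos: [0.5777, -0.096, 0.2838]
tcp_rot: [-3.141, -0.0, 1.414]
ft_force: [0.1, 0.4, -4.9]
gripper_width: 0.0124
grasp_force: 59.1
```

Emit:
drive_tool([
  [[-1,-0.4,0],[0,0,0],-0.9],
  [[-2,-0.4,-0.1],[0,0,0],-0.9],
  [[-3,-0.4,-0.1],[0,0,0],-0.9],
  [[-3,-0.4,-0.1],[0,0,0],-0.9],
  [[-3,-0.4,-0.1],[0,0,0],-0.9],
])

```text
time: 35.92
tool_pos: [0.5389, -0.2135, 0.2879]
tcp_rot: [-3.141, 0.0, 1.423]
ft_force: [0.5, 0.4, -4.0]
gripper_width: 0.0126
grasp_force: 59.1
```

Emit:
drive_tool([
  [[-3,-0.4,0],[0,0,0],-0.9],
  [[-3,-0.4,0],[0,0,0],-0.9],
  [[-3,-0.4,0],[0,0,0],-0.9],
  [[-1.6,-0.4,0],[0,0,0],-0.9],
  [[-1,-0.5,0],[0,0,0],-0.9],
])

```text
time: 36.33
tool_pos: [0.4997, -0.3268, 0.2877]
tcp_rot: [-3.141, 0.001, 1.418]
ft_force: [-0.1, 0.5, -4.1]
gripper_width: 0.0121
grasp_force: 59.1
```

Emit:
drive_tool([
  [[0,0,0],[0,0,0],-0.9],
  [[0,0,0],[0,0,0],-0.9],
  [[0,0,0],[0,0,0],-0.9],
  [[0,0,0],[0,0,0],-0.9],
  [[0,0,0],[0,0,0],-0.9],
])

```text
time: 36.75
tool_pos: [0.5024, -0.3221, 0.288]
tcp_rot: [3.141, -0.0, 1.421]
ft_force: [0.2, 0.4, -4.0]
gripper_width: 0.0126
grasp_force: 59.1
```

Run:
```python
from h import *
go(.5605,-.332,.286,81,free=False);s=get_state();print(s["ft_force"],s["gripper_width"])
b=get_image("side");cv2.imwrite("pics/raw_s3.png",b[:,:,::-1])
b=b.astype(int);m=(b[:,:,0]>140)&(b[:,:,1]<70)&(b[:,:,2]<70)
m[:240]=0;m[:,:230]=0
k,l,st,ce=cv2.connectedComponentsWithStats(m.astype(np.uint8))
for i in range(1,k):
    if st[i,4]>20:print(st[i])
```

```text
t 36.75 at [ 0.5024 -0.3221  0.288 ] yaw 81.4 j [ 0.54  0.38 -0.08  1.83  0.04  0.93  0.29]
  shift cm [-0.12  5.9   0.2 ] |xy| 5.9 turn [ 0.    -0.     0.008]
[ 0.17392894  0.43665362 -3.99774124] 0.012615328912603585
[257 273  64  10 251]
[261 306  60  10 260]
```

Run:
```python
from h import *
a=px2w("side",385/1.5,402/1.5,.272);b=px2w("side",378/1.5,452/1.5,.272);m=(a+b)/2
print(a,b,np.linalg.norm(a-b),m, m[:2]+.02*np.array([.988,-.156]))
```

```text
[ 0.5473681  -0.30476453  0.272     ] [ 0.53746401 -0.36551627  0.272     ] 0.061553754324290076 [ 0.54241606 -0.3351404   0.272     ] [ 0.56217606 -0.3382604 ]
```

Emit:
drive_tool([
  [[-0.1,0.8,0],[0,0,0],-0.9],
  [[-0.1,1.5,0],[0,0,0],-0.9],
  [[-0.1,1.5,0],[0,0,0],-0.9],
  [[-0.1,1.5,0],[0,0,0],-0.9],
  [[0,0.8,0],[0,0,0],-0.9],
])

```text
time: 37.22
tool_pos: [0.5636, -0.3365, 0.2876]
tcp_rot: [3.141, -0.0, 1.42]
ft_force: [0.1, -0.2, -5.8]
gripper_width: 0.0126
grasp_force: 59.1
```

Emit:
drive_tool([
  [[0,0,0],[0,0,0],-0.9],
  [[0,0,0],[0,0,0],-0.9],
  [[0,0,0],[0,0,0],-0.9],
  [[0,0,0],[0,0,0],-0.9],
  [[0,0,0],[0,0,0],-0.9],
])

```text
time: 37.63
tool_pos: [0.5607, -0.3367, 0.2881]
tcp_rot: [-3.141, 0.0, 1.418]
ft_force: [-0.2, -0.0, -5.1]
gripper_width: 0.0127
grasp_force: 59.1
```

Emit:
drive_tool([
  [[0,0,1],[0,0,0],-0.9],
  [[0,0,1],[0,0,0],-0.9],
  [[0,0,1],[0,0,0],-0.9],
  [[0,0,0.8],[0,0,0],-0.9],
  [[0,0,0],[0,0,0],-0.9],
])

```text
time: 38.05
tool_pos: [0.5603, -0.3361, 0.2471]
tcp_rot: [-3.138, -0.001, 1.419]
ft_force: [-1.1, -0.8, -4.6]
gripper_width: 0.0123
grasp_force: 59.1
```

Run:
```python
from h import *
go(.561,-.335,.238,81,free=False);s=get_state();print(s["ft_force"],s["gripper_width"])
```

```text
t 38.05 at [ 0.5603 -0.3361  0.2471] yaw 81.3 j [ 0.51  0.49 -0.08  1.75  0.05  0.91  0.26]
  shift cm [0.12 0.05 0.91] |xy| 0.1 turn [-0.004 -0.001  0.005]
[-1.12231318 -0.81852814 -4.5859931 ] 0.012335513562859793
```

Emit:
drive_tool([
  [[0,0,0.3],[0,0,0],-0.9],
  [[0,0,0.3],[0,0,0],-0.9],
  [[0,0,0],[0,0,0],-0.9],
  [[0,0,0],[0,0,0],-0.9],
])

```text
time: 38.38
tool_pos: [0.5616, -0.3366, 0.2441]
tcp_rot: [3.141, 0.0, 1.419]
ft_force: [0.2, 0.3, -4.3]
gripper_width: 0.0125
grasp_force: 59.1
```

Emit:
drive_tool([
  [[0,0,0.2],[0,0,0],-0.9],
  [[0,0,0],[0,0,0],-0.9],
  [[0,0,0],[0,0,0],-0.9],
])

```text
time: 38.63
tool_pos: [0.5611, -0.3367, 0.2419]
tcp_rot: [-3.141, 0.0, 1.419]
ft_force: [-0.8, 0.5, -4.3]
gripper_width: 0.0122
grasp_force: 59.1
```

Emit:
drive_tool([
  [[0,0,0.2],[0,0,0],-0.9],
  [[0,0,0],[0,0,0],-0.9],
  [[0,0,0],[0,0,0],-0.9],
])

```text
time: 38.88
tool_pos: [0.5614, -0.3366, 0.2398]
tcp_rot: [3.141, -0.0, 1.419]
ft_force: [0.6, -0.5, -3.1]
gripper_width: 0.0125
grasp_force: 59.1
```

Emit:
drive_tool([
  [[0,0,0.2],[0,0,0],-0.9],
  [[0,0,0],[0,0,0],-0.9],
  [[0,0,0],[0,0,0],-0.9],
])

```text
time: 39.13
tool_pos: [0.5617, -0.3367, 0.238]
tcp_rot: [3.141, 0.0, 1.419]
ft_force: [0.5, -1.2, -4.2]
gripper_width: 0.0122
grasp_force: 59.1
```

Emit:
drive_tool([
  [[0,0,0.1],[0,0,0],-0.9],
  [[0,0,0],[0,0,0],-0.9],
  [[0,0,0],[0,0,0],-0.9],
])

```text
time: 39.38
tool_pos: [0.5621, -0.3367, 0.2375]
tcp_rot: [3.14, 0.0, 1.419]
ft_force: [3.4, -0.2, -0.2]
gripper_width: 0.0126
grasp_force: 59.7
```

Run:
```python
from h import *
b=get_image("side");cv2.imwrite("pics/raw_s4.png",b[:,:,::-1])
cv2.imwrite("pics/s4.png",cv2.resize(b[180:384,190:390,::-1],None,fx=2.9,fy=2.9,interpolation=cv2.INTER_CUBIC))
```

```text
(no output)
```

View pics/s4.png

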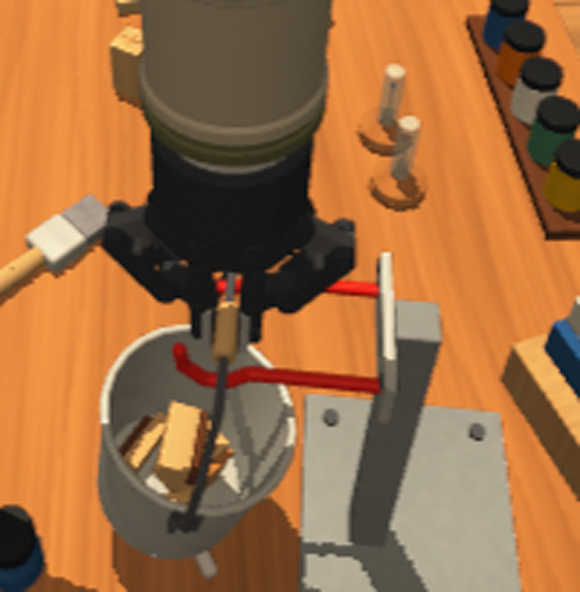

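The wire rests across both prongs, in the seat just behind the tip at crop (215,380), and the tool force has dropped to zero. I'll release.

Emit:
drive_tool([
  [[0,0,0],[0,0,0],-0.7],
  [[0,0,0],[0,0,0],-0.5],
  [[0,0,0],[0,0,0],-0.35],
  [[0,0,0],[0,0,0],-0.35],
  [[0,0,0],[0,0,0],-0.35],
])

```text
time: 39.85
tool_pos: [0.561, -0.3367, 0.2367]
tcp_rot: [-3.141, -0.0, 1.419]
ft_force: [0.1, 0.2, 0.3]
gripper_width: 0.0282
grasp_force: 0.0
```

Emit:
drive_tool([
  [[0,0,-1],[0,0,0],-0.35],
  [[0,0,-2],[0,0,0],-0.35],
  [[0,0,-3],[0,0,0],-0.35],
  [[0,0,-2],[0,0,0],-0.35],
  [[0,0,0],[0,0,0],-0.35],
])

```text
time: 40.27
tool_pos: [0.5631, -0.3376, 0.3224]
tcp_rot: [3.135, 0.002, 1.419]
ft_force: [1.2, 0.1, 0.1]
gripper_width: 0.0277
grasp_force: 0.0
```

Run:
```python
from h import *
s=get_state();print(s["ft_force"],s["tool_pos"])
a=cv2.imread("pics/raw_s4.png").astype(int);b=get_image("side")[:,:,::-1].astype(int)
cv2.imwrite("pics/raw_s5.png",b.astype(np.uint8))
# change at pail lower body, and prong/bail area
for n,(x0,y0,x1,y1) in {"pail":(225,310,290,370),"bail":(255,315,275,360)}.items():print(n,np.abs(a-b)[y0:y1,x0:x1].mean().round(2))
t1=cv2.imread("pics/raw_top1.png").astype(int);t=get_image("top")[:,:,::-1].astype(int)
print("blank",np.abs(t1-t)[211:226,218:233].mean())
go(.5026,.1159,.16,53)
```

```text
[1.23547836 0.09970622 0.11487776] [ 0.56307446 -0.33761913  0.32243834]
pail 4.96
bail 4.64
blank 2.0859259259259257
t 40.37 at [ 0.5616 -0.3368  0.3183] yaw 81.3 j [ 0.51  0.43 -0.08  1.66  0.04  1.05  0.26]
  shift cm [ 43.86 -12.72  15.78] |xy| 45.7 turn [0.002 0.    0.494]
```

Emit:
drive_tool([
  [[3.6,-1.05,0],[0,0,0],0.45],
  [[3.6,-1.05,0],[0,0,0],0.45],
  [[3.6,-1.05,0],[0,0,0],0.45],
  [[3.6,-1.05,0],[0,0,0],0.45],
  [[3.6,-1.05,0],[0,0,0],0.45],
])

```text
time: 40.78
tool_pos: [0.5355, -0.1491, 0.3159]
tcp_rot: [-3.14, -0.0, 1.419]
ft_force: [1.2, -0.2, -0.2]
gripper_width: 0.0621
grasp_force: 0.0
```

Emit:
drive_tool([
  [[3.6,-1.05,0],[0,0,0],0.45],
  [[3.6,-1.05,0],[0,0,0],0.45],
  [[3.6,-1.05,0],[0,0,0],0.45],
  [[3.6,-1.05,0],[0,0,0],0.45],
  [[3.6,-1.05,0],[0,0,0],0.45],
])

```text
time: 41.2
tool_pos: [0.5109, 0.0366, 0.3162]
tcp_rot: [-3.14, 0.001, 1.419]
ft_force: [0.9, -0.0, -0.3]
gripper_width: 0.0622
grasp_force: 0.0
```

Emit:
drive_tool([
  [[3.6,-1.05,2],[0,0,0.1],0.45],
  [[3.6,-1.05,3],[0,0,0.1],0.45],
  [[0,0,3],[0,0,0.1],0.45],
  [[0,0,3],[0,0,0.1],0.45],
  [[0,0,3],[0,0,0.1],0.45],
])

```text
time: 41.62
tool_pos: [0.5053, 0.1046, 0.1795]
tcp_rot: [-3.141, 0.001, 0.916]
ft_force: [0.5, -0.8, -0.3]
gripper_width: 0.0619
grasp_force: 0.0
```

Emit:
drive_tool([
  [[0,0,0],[0,0,0],0.45],
  [[0,0,0],[0,0,0],0.45],
  [[0,0,0],[0,0,0],0.45],
])

```text
time: 41.87
tool_pos: [0.5065, 0.1042, 0.1821]
tcp_rot: [3.142, -0.0, 0.922]
ft_force: [-0.3, 0.3, 0.5]
gripper_width: 0.0618
grasp_force: 0.0
```

Run:
```python
from h import *
t1=cv2.imread("pics/raw_top1.png").astype(int)
go(.5026,.1159,.026,51.6)
s=get_state();b=get_image("wrist");cv2.imwrite("pics/raw_w8.png",b[:,:,::-1]);
u,v=w2wpx([.5026,.1159,.064],s["tool_pos"],s["tcp_rot"]);print(u,v)
hsv=cv2.cvtColor(b,cv2.COLOR_RGB2HSV)
u,v=int(u),int(v)
for r in range(v-48,v+49,6): print(r,"".join("%4d"%hsv[r,c,1] for c in range(u-48,u+49,6)))
```

```text
t 41.87 at [0.5065 0.1042 0.1821] yaw 52.8 j [-0.23  0.42 -0.11  2.11  0.08  0.62 -1.04]
  shift cm [ 0.7  -1.02 15.61] |xy| 1.2 turn [ 0.    -0.     0.021]
244.3 172.4
124  170 171 170 170 170 171 169 170 170 171 171 170 171 170 171 171 172
130  169 170 170 171 170 170 170 171 170 172 171 170 170 170 170 171 170
136  171 169 171 169 171 170 170 168 169 169 170 172 170 170 171 171 172
142  170 171 170 170 170 170 170 170 168 168 168 170 170 171 172 171 172
148  170 169 170 169 172 165 145 149 143 145 148 169 172 171 171 170 170
154  170 171 170 169 171 143 139 134 131 122 123 169 167 171 170 171 171
160  169 172 170 171 168 131 130 129 126 127 123 167 169 170 171 170 170
166  170 169 171 170 171 133 133 132 129 128 128 168 168 171 170 172 171
172  168 168 169 170 170 132 147 147 144 144 129 165 167 169 172 170 171
178  169 170 169 170 170 125 131 133 138 134 133 163 169 171 171 171 166
184  170 168 169 168 170 130 126 127 133 135 134 157 168 167 167 169 168
190  170 170 169 169 170 156 160 162 165 166 168 170 167 170 167 170 169
196  169 168 171 167 168 168 170 171 172 170 170 167 169 169 171 169 169
202  170 169 169 171 168 169 168 170 170 169 169 170 168 169 168 169 167
208  169 168 169 170 170 169 170 168 170 171 170 169 170 170 171 170 171
214  169 169 168 170 171 170 168 169 169 171 170 171 170 170 171 170 168
220  168 170 170 169 168 171 169 169 170 169 172 170 171 171 170 171 167
```

Emit:
drive_tool([
  [[0.9,-1.1,2],[0,0,0.02],0.45],
  [[0,0,3.5],[0,0,0],0.45],
  [[0,0,3],[0,0,0],0.45],
  [[0,0,0],[0,0,0],0.45],
  [[0,0,0],[0,0,0],0.45],
])

```text
time: 42.33
tool_pos: [0.503, 0.1177, 0.0968]
tcp_rot: [-3.141, 0.001, 0.9]
ft_force: [-0.5, -0.0, -0.7]
gripper_width: 0.062
grasp_force: 0.0
```

Run:
```python
from h import *
go(.5035,.1165,.028,51.6)
```

```text
t 42.33 at [0.503  0.1177 0.0968] yaw 51.5 j [-0.28  0.55 -0.08  2.18  0.11  0.41 -1.12]
  shift cm [-0.06  0.12  6.88] |xy| 0.1 turn [-0.001  0.001 -0.001]
```

Emit:
drive_tool([
  [[0,0.1,2.5],[0,0,0],0.45],
  [[0,0,2.5],[0,0,0],0.45],
  [[0,0,1.6],[0,0,0],0.45],
  [[0,0,0],[0,0,0],0.45],
  [[0,0,0],[0,0,0],0.45],
])

```text
time: 42.75
tool_pos: [0.5047, 0.1173, 0.0319]
tcp_rot: [3.141, -0.001, 0.899]
ft_force: [0.3, -0.8, 0.3]
gripper_width: 0.0617
grasp_force: 0.0
```

Emit:
drive_tool([
  [[0,0,0.2],[0,0,0],-0.6],
  [[0,0,0],[0,0,0],-0.6],
  [[0,0,0],[0,0,0],-0.6],
  [[0,0,0],[0,0,0],-0.6],
  [[0,0,0],[0,0,0],-0.6],
])

```text
time: 43.17
tool_pos: [0.5048, 0.1175, 0.0301]
tcp_rot: [3.14, -0.002, 0.899]
ft_force: [-0.9, -0.4, 10.6]
gripper_width: 0.033
grasp_force: 58.4
```

Emit:
drive_tool([
  [[0,0,0],[0,0,0],0.5],
  [[0,0,0],[0,0,0],0.5],
  [[0,0,0],[0,0,0],0.5],
  [[0,0,0],[0,0,-0.1],0.5],
  [[0,0,0],[0,0,-0.1],0.5],
])

```text
time: 43.58
tool_pos: [0.5038, 0.1174, 0.0285]
tcp_rot: [3.141, 0.0, 1.103]
ft_force: [-1.0, -0.1, 0.6]
gripper_width: 0.0638
grasp_force: 0.0
```

Run:
```python
from h import *
go(.5035,.1165,.028,141.6,free=False);print(get_state()["ft_force"])
```

```text
t 43.58 at [0.5038 0.1174 0.0285] yaw 63.2 j [-0.28  0.68 -0.09  2.21  0.22  0.26 -1.02]
  shift cm [-0.09  0.01  0.05] |xy| 0.1 turn [ 0.     0.    -1.368]
[-0.95866982 -0.05920285  0.58431295]
```

Emit:
drive_tool([
  [[0.05,0.1,0],[0,0,-0.11],0.5],
  [[0,0,0],[0,0,-0.11],0.5],
  [[0,0,0],[0,0,-0.11],0.5],
  [[0,0,0],[0,0,-0.11],0.5],
  [[0,0,0],[0,0,-0.11],0.5],
])

```text
time: 44.0
tool_pos: [0.5049, 0.1172, 0.0284]
tcp_rot: [3.141, 0.0, 1.654]
ft_force: [0.5, 0.2, 0.6]
gripper_width: 0.0638
grasp_force: 0.0
```

Emit:
drive_tool([
  [[0,0,0],[0,0,-0.11],0.5],
  [[0,0,0],[0,0,-0.11],0.5],
  [[0,0,0],[0,0,-0.11],0.5],
  [[0,0,0],[0,0,-0.11],0.5],
  [[0,0,0],[0,0,-0.11],0.5],
])

```text
time: 44.42
tool_pos: [0.5049, 0.1172, 0.0284]
tcp_rot: [3.142, 0.0, 2.204]
ft_force: [-0.3, -0.6, -0.5]
gripper_width: 0.0638
grasp_force: 0.0
```

Emit:
drive_tool([
  [[0,0,0],[0,0,-0.11],0.5],
  [[0,0,0],[0,0,-0.11],0.5],
  [[0,0,0],[0,0,-0.045],0.5],
  [[0,0,0],[0,0,0],0.5],
  [[0,0,0],[0,0,0],0.5],
])

```text
time: 44.83
tool_pos: [0.5049, 0.1171, 0.0283]
tcp_rot: [-3.142, -0.0, 2.462]
ft_force: [0.2, -1.5, 0.2]
gripper_width: 0.064
grasp_force: 0.0
```

Run:
```python
from h import *
go(.5048,.1175,.028,141.5,free=False);print(get_state()["ft_force"])
```

```text
t 44.83 at [0.5049 0.1171 0.0283] yaw 141.0 j [-0.06  0.7  -0.4   2.2   0.75  0.38 -0.2 ]
  shift cm [0.03 0.03 0.03] |xy| 0.0 turn [-0.    -0.    -0.008]
[ 0.19352614 -1.48021688  0.21144306]
```

Emit:
drive_tool([
  [[0,0,0],[0,0,-0.008],-0.6],
  [[0,0,0],[0,0,0],-0.6],
  [[0,0,0],[0,0,0],-0.6],
  [[0,0,0],[0,0,0],-0.6],
  [[0,0,0],[0,0,0],-0.6],
])

```text
time: 45.25
tool_pos: [0.5048, 0.1173, 0.0285]
tcp_rot: [3.142, 0.0, 2.472]
ft_force: [-1.5, -0.2, 4.7]
gripper_width: 0.0332
grasp_force: 59.5
```

Emit:
drive_tool([
  [[0,0,-1.5],[0,0,0],-0.6],
  [[0,0,-3],[0,0,0],-0.6],
  [[0,0,-3],[0,0,0],-0.6],
  [[0,0,-3],[0,0,0],-0.6],
  [[0,0,-2],[0,0,0],-0.6],
])

```text
time: 45.67
tool_pos: [0.505, 0.1176, 0.1555]
tcp_rot: [3.14, 0.001, 2.472]
ft_force: [-0.5, 0.2, -0.1]
gripper_width: 0.0332
grasp_force: 59.5
```

Run:
```python
from h import *
go(.5665,.3100,.15,190.35);s=get_state();print(s["ft_force"],s["gripper_width"])
# lever check from top
b=get_image("top").astype(int);m=(b[:,:,0]>120)&(b[:,:,1]<50)&(b[:,:,2]<50);m[:190]=0;m[260:]=0;m[:,:120]=0;m[:,200:]=0
r,c=np.where(m);print(len(r),c.min(),c.max(),r.min(),r.max())
for X in([.532,.3045,.04],[.438,.293,.04],[.4373,.3134,.04]):print(w2px("top",X))
```

```text
t 45.67 at [0.505  0.1176 0.1555] yaw 141.6 j [ 0.12  0.52 -0.64  2.11  0.51  0.66  0.03]
  shift cm [ 7.13 18.9   0.57] |xy| 20.2 turn [ 0.001  0.001 -0.85 ]
[-0.53429908  0.21025509 -0.09916996] 0.03319190557100881
11 160 170 207 236
(np.float64(165.9497628874691), np.float64(210.04366614407027))
(np.float64(168.83418845514834), np.float64(239.9127530832234))
(np.float64(162.28722842325064), np.float64(240.19090499413028))
```

Emit:
drive_tool([
  [[1.2,3.1,0],[0,0,0],-0.6],
  [[1.2,3.2,0],[0,0,0],-0.6],
  [[1.2,3.2,0],[0,0,0],-0.6],
  [[1.2,3.2,0],[0,0,0],-0.6],
  [[1.2,3.2,0],[0,0,0],-0.6],
])

```text
time: 46.13
tool_pos: [0.5568, 0.2804, 0.1529]
tcp_rot: [-3.141, 0.0, 2.471]
ft_force: [0.7, 0.0, -0.3]
gripper_width: 0.0334
grasp_force: 59.6
```

Emit:
drive_tool([
  [[1.1,3,0],[0,0,0],-0.6],
  [[0,0,0],[0,0,-0.11],-0.6],
  [[0,0,0],[0,0,-0.11],-0.6],
  [[0,0,0],[0,0,-0.11],-0.6],
  [[0,0,0],[0,0,-0.11],-0.6],
])

```text
time: 46.55
tool_pos: [0.5661, 0.3097, 0.1525]
tcp_rot: [-3.141, -0.0, 2.918]
ft_force: [0.6, -0.5, -0.2]
gripper_width: 0.0333
grasp_force: 59.5
```

Emit:
drive_tool([
  [[0,0,0],[0,0,-0.11],-0.6],
  [[0,0,0],[0,0,-0.11],-0.6],
  [[0,0,0],[0,0,-0.11],-0.6],
  [[0,0,0],[0,0,-0.08],-0.6],
  [[0,0,0],[0,0,0],-0.6],
])

```text
time: 46.97
tool_pos: [0.5664, 0.3091, 0.1524]
tcp_rot: [-3.141, -0.001, -2.958]
ft_force: [0.2, 0.3, -0.5]
gripper_width: 0.0335
grasp_force: 59.5
```

Emit:
drive_tool([
  [[0,0,0],[0,0,0],-0.6],
  [[0,0,0],[0,0,0],-0.6],
  [[0,0,0],[0,0,0],-0.6],
])

```text
time: 47.22
tool_pos: [0.5665, 0.3095, 0.1532]
tcp_rot: [-3.141, 0.0, -2.963]
ft_force: [-0.8, -1.1, -0.6]
gripper_width: 0.0333
grasp_force: 59.5
```

Run:
```python
from h import *
go(.5665,.3100,.10,190.35);s=get_state();print(s["ft_force"],s["gripper_width"])
```

```text
t 47.22 at [0.5665 0.3095 0.1532] yaw -169.8 j [-0.07  0.72 -0.83  1.82  0.67  0.91  0.54]
  shift cm [-0.01  0.05  5.32] |xy| 0.0 turn [-0.     0.    -0.002]
[-0.8075989  -1.14937278 -0.61370198] 0.03330417760521277
```

Emit:
drive_tool([
  [[0.3,0.05,2],[0,0,0],-0.6],
  [[0,0,3],[0,0,0],-0.6],
  [[0,0,2.5],[0,0,0],-0.6],
  [[0,0,1],[0,0,0],-0.6],
  [[0,0,0],[0,0,0],-0.6],
])

```text
time: 47.63
tool_pos: [0.5636, 0.3089, 0.0664]
tcp_rot: [-3.14, -0.002, -2.962]
ft_force: [1.1, 0.5, -0.2]
gripper_width: 0.0331
grasp_force: 60.0
```

Emit:
drive_tool([
  [[0,0,0],[0,0,0],-0.6],
  [[0,0,0],[0,0,0],-0.6],
  [[0,0,0],[0,0,0],-0.6],
])

```text
time: 47.88
tool_pos: [0.5636, 0.3101, 0.0697]
tcp_rot: [3.141, 0.001, -2.961]
ft_force: [-0.2, 0.2, -1.0]
gripper_width: 0.0336
grasp_force: 60.1
```

Emit:
drive_tool([
  [[-0.2,0,0],[0,0,0],-0.6],
  [[0,0,0],[0,0,0],-0.6],
  [[0,0,0],[0,0,0],-0.6],
])

```text
time: 48.13
tool_pos: [0.5657, 0.3098, 0.0688]
tcp_rot: [3.141, 0.001, -2.962]
ft_force: [0.0, 1.1, -0.1]
gripper_width: 0.0332
grasp_force: 60.1
```

Emit:
drive_tool([
  [[-0.1,0,0],[0,0,0],-0.6],
  [[0,0,0],[0,0,0],-0.6],
  [[0,0,0],[0,0,0],-0.6],
])

```text
time: 48.38
tool_pos: [0.5665, 0.31, 0.0683]
tcp_rot: [-3.142, 0.0, -2.961]
ft_force: [0.2, 0.8, -0.4]
gripper_width: 0.0333
grasp_force: 60.1
```

Emit:
drive_tool([
  [[-0.1,0,0],[0,0,0],-0.6],
  [[0,0,0],[0,0,0],-0.6],
  [[0,0,0],[0,0,0],-0.6],
])

```text
time: 48.63
tool_pos: [0.5675, 0.3102, 0.0682]
tcp_rot: [-3.142, 0.0, -2.961]
ft_force: [1.1, -0.4, -0.6]
gripper_width: 0.0331
grasp_force: 60.1
```

Emit:
drive_tool([
  [[-0.1,0,0],[0,0,0],-0.6],
  [[0,0,0],[0,0,0],-0.6],
  [[0,0,0],[0,0,0],-0.6],
])

```text
time: 48.88
tool_pos: [0.5678, 0.3103, 0.0681]
tcp_rot: [-3.141, -0.001, -2.961]
ft_force: [-3.4, -0.6, 1.3]
gripper_width: 0.0333
grasp_force: 60.3
```

Emit:
drive_tool([
  [[-0.1,0,0],[0,0,0],-0.6],
  [[0,0,0],[0,0,0],-0.6],
  [[0,0,0],[0,0,0],-0.6],
])

```text
time: 49.13
tool_pos: [0.5679, 0.3103, 0.0681]
tcp_rot: [-3.141, -0.002, -2.961]
ft_force: [-6.6, -1.5, 2.7]
gripper_width: 0.0328
grasp_force: 60.6
```

Emit:
drive_tool([
  [[-0.1,0,0],[0,0,0],-0.6],
  [[0,0,0],[0,0,0],-0.6],
  [[0,0,0],[0,0,0],-0.6],
])

```text
time: 49.38
tool_pos: [0.568, 0.3103, 0.0679]
tcp_rot: [-3.141, -0.004, -2.961]
ft_force: [-8.6, -0.2, 4.6]
gripper_width: 0.0331
grasp_force: 60.7
```

Emit:
drive_tool([
  [[0.42,0,0],[0,0,0],-0.6],
  [[0,0,0],[0,0,0],-0.6],
  [[0,0,0],[0,0,0],-0.6],
])

```text
time: 49.63
tool_pos: [0.5667, 0.3101, 0.0684]
tcp_rot: [3.141, 0.001, -2.961]
ft_force: [-0.3, -0.1, -0.8]
gripper_width: 0.0336
grasp_force: 60.2
```

Emit:
drive_tool([
  [[0,0,0.3],[0,0,0],-0.6],
  [[0,0,0.3],[0,0,0],-0.6],
  [[0,0,0],[0,0,0],-0.6],
  [[0,0,0],[0,0,0],-0.6],
])

```text
time: 49.97
tool_pos: [0.5663, 0.31, 0.0619]
tcp_rot: [-3.142, -0.0, -2.961]
ft_force: [0.4, 0.2, 0.3]
gripper_width: 0.0332
grasp_force: 60.2
```

Emit:
drive_tool([
  [[0,0,0.2],[0,0,0],-0.6],
  [[0,0,0.2],[0,0,0],-0.6],
  [[0,0,0],[0,0,0],-0.6],
  [[0,0,0],[0,0,0],-0.6],
])

```text
time: 50.3
tool_pos: [0.5661, 0.3099, 0.0581]
tcp_rot: [-3.141, -0.0, -2.961]
ft_force: [-0.5, -0.0, -0.2]
gripper_width: 0.0332
grasp_force: 60.2
```

Already entering with no contact. I'll continue down to the floor.

Emit:
drive_tool([
  [[0,0,0.3],[0,0,0],-0.6],
  [[0,0,0.3],[0,0,0],-0.6],
  [[0,0,0],[0,0,0],-0.6],
  [[0,0,0],[0,0,0],-0.6],
])

```text
time: 50.63
tool_pos: [0.5661, 0.3099, 0.052]
tcp_rot: [-3.141, -0.0, -2.961]
ft_force: [-0.3, 1.0, -0.4]
gripper_width: 0.033
grasp_force: 60.2
```

Emit:
drive_tool([
  [[0,0,0.2],[0,0,0],-0.6],
  [[0,0,0.15],[0,0,0],-0.6],
  [[0,0,0],[0,0,0],-0.6],
  [[0,0,0],[0,0,0],-0.6],
])

```text
time: 50.97
tool_pos: [0.5662, 0.3099, 0.0486]
tcp_rot: [-3.141, -0.0, -2.961]
ft_force: [-0.3, 0.8, -0.2]
gripper_width: 0.0332
grasp_force: 60.2
```

Emit:
drive_tool([
  [[0,0,0.15],[0,0,0],-0.6],
  [[0,0,0],[0,0,0],-0.6],
  [[0,0,0],[0,0,0],-0.6],
])

```text
time: 51.22
tool_pos: [0.5662, 0.31, 0.0472]
tcp_rot: [-3.142, 0.0, -2.961]
ft_force: [-0.3, 0.1, -0.1]
gripper_width: 0.0333
grasp_force: 60.2
```

Emit:
drive_tool([
  [[0,0,0.15],[0,0,0],-0.6],
  [[0,0,0],[0,0,0],-0.6],
  [[0,0,0],[0,0,0],-0.6],
])

```text
time: 51.47
tool_pos: [0.5663, 0.3101, 0.0465]
tcp_rot: [-3.141, 0.001, -2.961]
ft_force: [-1.2, -2.7, 7.4]
gripper_width: 0.0329
grasp_force: 61.0
```

Emit:
drive_tool([
  [[0,0,0.1],[0,0,0],-0.6],
  [[0,0,0],[0,0,0],-0.6],
  [[0,0,0],[0,0,0],-0.6],
])

```text
time: 51.72
tool_pos: [0.5664, 0.31, 0.0465]
tcp_rot: [-3.141, 0.001, -2.961]
ft_force: [-3.0, -3.6, 15.9]
gripper_width: 0.0333
grasp_force: 62.4
```

Emit:
drive_tool([
  [[0,0,-0.1],[0,0,0],0.3],
  [[0,0,0],[0,0,0],0.3],
  [[0,0,0],[0,0,0],0.3],
  [[0,0,0],[0,0,0],0.3],
])

```text
time: 52.05
tool_pos: [0.5662, 0.3099, 0.0455]
tcp_rot: [-3.142, -0.0, -2.961]
ft_force: [0.6, -0.3, 0.2]
gripper_width: 0.0553
grasp_force: 0.0
```

Emit:
drive_tool([
  [[0,0,-1.5],[0,0,0],0.3],
  [[0,0,-2.5],[0,0,0],0.3],
  [[0,0,-2.5],[0,0,0],0.3],
  [[0,0,-1.5],[0,0,0],-0.2],
  [[0,0,0],[0,0,0],-0.2],
])

```text
time: 52.47
tool_pos: [0.5674, 0.3114, 0.1298]
tcp_rot: [3.14, 0.005, -2.961]
ft_force: [-0.2, -0.1, -0.4]
gripper_width: 0.0343
grasp_force: 0.0
```

Run:
```python
from h import *
go(.438,.2945,.04,190.35);s=get_state();print(s["ft_force"],s["gripper_width"])
```

```text
t 52.47 at [0.5674 0.3114 0.1298] yaw -169.7 j [-0.08  0.75 -0.81  1.84  0.7   0.87  0.51]
  shift cm [13.08  0.64  8.92] |xy| 13.1 turn [ 0.002  0.005 -0.001]
[-0.17083393 -0.13694016 -0.43876749] 0.034302612660535275
```

Emit:
drive_tool([
  [[3.3,0.15,0],[0,0,0],-0.2],
  [[3.3,0.15,0],[0,0,0],-0.2],
  [[3.3,0.15,0],[0,0,0.06],-0.2],
  [[3.1,0.15,0],[0,0,0],-0.2],
  [[0,0,0],[0,0,0],-0.2],
])

```text
time: 52.88
tool_pos: [0.4311, 0.2933, 0.1258]
tcp_rot: [-3.139, -0.003, -3.017]
ft_force: [0.6, -0.5, 0.2]
gripper_width: 0.0339
grasp_force: 0.0
```

Emit:
drive_tool([
  [[0,0,2],[0,0,0],-0.2],
  [[0,0,1],[0,0,0],-0.2],
  [[0,0,0],[0,0,0],-0.2],
  [[0,0,0],[0,0,0],-0.2],
])

```text
time: 53.22
tool_pos: [0.4369, 0.2942, 0.0951]
tcp_rot: [-3.141, -0.002, -3.021]
ft_force: [-0.3, 0.3, 0.6]
gripper_width: 0.0345
grasp_force: 0.0
```

Run:
```python
from h import *
go(.438,.2945,.04,187);s=get_state();print(s["ft_force"],s["gripper_width"])
b=get_image("wrist").astype(int);m=(b[:,:,0]>110)&(b[:,:,1]<60)&(b[:,:,2]<60)
for r in range(150,300,8):
    c=np.where(m[r])[0]
    if len(c):print(r,c.min(),c.max(),len(c))
print(w2wpx([.438,.2945,.0655],s["tool_pos"],s["tcp_rot"]),w2wpx([.46,.297,.0405],s["tool_pos"],s["tcp_rot"]))
u,v=w2wpx([.438,.2945,.0655],s["tool_pos"],s["tcp_rot"]).astype(int)
for r in range(v-30,v+31,5): print(r,"".join("%4d"%b[r,c].max() for c in range(u-40,u+41,5)))
```

```text
t 53.22 at [0.4369 0.2942 0.0951] yaw -173.1 j [-0.19  0.67 -0.75  2.13  0.78  0.64  0.2 ]
  shift cm [-0.12  0.02  5.51] |xy| 0.1 turn [-0.001 -0.002 -0.002]
[-0.28782245  0.32290371  0.6041249 ] 0.03454011492233305
230 246 256 11
270 247 248 2
278 245 261 5
286 246 263 8
294 245 275 31
[256.1 219.9] [255.8 234.5]
189  136 132 131 131 131 132 130 107 101 124 134 134 136 221 235 235 237
194  128 129 130 132 134 133  63  62  62  66 117 137 137 171 235 235 235
199  135 134 133 132 132 109  59  61  63  64  73 129 131 188 233 235 236
204  131 132 134 135 137  84  59  64  64  65  65 135 136 221 232 224 224
209  124 126 128 130 131  65  60  62  62  64  66 138 140 233 241 241 241
214  120 120 122 123 123  60  61  61  62  64  66 135 149 210 239 239 240
219  122 120 119 117 175  73  60  62  62  64  68 226 228 229 231 232 233
224  114 112 125 145 210 128  64  62  63  65 179 187 205 189 168 161 139
229   85  55 112 109 114 109 124 138 163 235 122 118 114 120 123  68 106
234   67  55 115 119 155 124 165 192 245 241 228 234 239 244 240  67  97
239   53  56 154 237 244 231 185 245 246 240 245 246 246 246 240  66  81
244   51  59 245 246 245 230 183 246 245 242 246 245 246 246 237  66  67
249   52  56 245 246 245 191 173 246 245 241 246 245 246 246 234  65  64
```

Emit:
drive_tool([
  [[0.2,0,2],[0,0,0],-0.2],
  [[0,0,2],[0,0,0],-0.2],
  [[0,0,1.5],[0,0,0],-0.2],
  [[0,0,0],[0,0,0],-0.2],
  [[0,0,0],[0,0,0],-0.2],
])

```text
time: 53.68
tool_pos: [0.435, 0.2943, 0.0408]
tcp_rot: [-3.141, -0.001, -3.021]
ft_force: [0.5, 0.3, 0.1]
gripper_width: 0.0344
grasp_force: 0.0
```

Emit:
drive_tool([
  [[-0.07,1.14,0],[0,0,0.12],-0.2],
  [[-0.07,1.14,0],[0,0,0.12],-0.2],
  [[-0.07,1.14,0],[0,0,0.12],-0.2],
  [[-0.07,1.14,0],[0,0,0.12],-0.2],
  [[0,0,0],[0,0,0],-0.2],
])

```text
time: 54.1
tool_pos: [0.4414, 0.3423, 0.0425]
tcp_rot: [3.137, 0.001, 2.778]
ft_force: [0.9, 0.5, 0.1]
gripper_width: 0.0341
grasp_force: 0.0
```

Emit:
drive_tool([
  [[-0.07,1.14,0],[0,0,0.12],-0.2],
  [[-0.07,1.14,0],[0,0,0.12],-0.2],
  [[-0.07,1.14,0],[0,0,0.12],-0.2],
  [[-0.07,1.14,0],[0,0,0.12],-0.2],
  [[0,0,0],[0,0,0],-0.2],
])

```text
time: 54.52
tool_pos: [0.4675, 0.378, 0.0419]
tcp_rot: [3.139, -0.001, 2.3]
ft_force: [0.5, 1.3, 0.2]
gripper_width: 0.034
grasp_force: 0.0
```

Run:
```python
from h import *
s=get_state();p=s["tool_pos"][:2]-[.532,.3045];print(s["tool_pos"],np.hypot(*p),np.degrees(np.arctan2(p[1],p[0])),np.degrees(s["tcp_rot"][2]),s["ft_force"])
```

```text
[0.46747845 0.37803077 0.04190473] 0.09782537580449685 131.26620103882632 131.7918442051436 [0.50046043 1.25488355 0.20552002]
```

Emit:
drive_tool([
  [[-0.1,1.14,0],[0,0,0.12],-0.2],
  [[-0.1,1.14,0],[0,0,0.12],-0.2],
  [[-0.1,1.14,0],[0,0,0.12],-0.2],
  [[0,0,0],[0,0,0],-0.2],
  [[0,0,0],[0,0,0],-0.2],
])

```text
time: 54.93
tool_pos: [0.4956, 0.3928, 0.0411]
tcp_rot: [3.142, 0.0, 1.949]
ft_force: [0.5, 0.4, -0.5]
gripper_width: 0.034
grasp_force: 0.0
```

Emit:
drive_tool([
  [[-0.07,1.0,0],[0,0,0.1],-0.2],
  [[0,0,0],[0,0,0],-0.2],
  [[0,0,0],[0,0,0],-0.2],
])

```text
time: 55.18
tool_pos: [0.5049, 0.3958, 0.0408]
tcp_rot: [-3.141, 0.0, 1.848]
ft_force: [0.1, 0.1, 0.1]
gripper_width: 0.0344
grasp_force: 0.0
```

Run:
```python
from h import *
s=get_state();p=s["tool_pos"][:2]-[.532,.3045];print(s["tool_pos"],np.hypot(*p),np.degrees(np.arctan2(p[1],p[0])),np.degrees(s["tcp_rot"][2]),s["ft_force"])
```

```text
[0.50487676 0.39576721 0.04082392] 0.09521225665634366 106.55115398097522 105.8913441495591 [0.13799466 0.13464781 0.06235455]
```

Emit:
drive_tool([
  [[-0.05,0.8,0],[0,0,0.08],-0.2],
  [[0,0,0],[0,0,0],-0.2],
  [[0,0,0],[0,0,0],-0.2],
])

```text
time: 55.43
tool_pos: [0.5127, 0.3978, 0.0407]
tcp_rot: [-3.141, 0.0, 1.767]
ft_force: [0.2, -0.2, 0.9]
gripper_width: 0.0342
grasp_force: 0.0
```

Emit:
drive_tool([
  [[-0.03,0.5,0],[0,0,0.05],-0.2],
  [[0,0,0],[0,0,0],-0.2],
  [[0,0,0],[0,0,0],-0.2],
])

```text
time: 55.68
tool_pos: [0.5177, 0.3986, 0.0407]
tcp_rot: [-3.142, 0.0, 1.716]
ft_force: [0.3, 0.3, 0.5]
gripper_width: 0.0344
grasp_force: 0.0
```

Emit:
drive_tool([
  [[-0.03,0.5,0],[0,0,0.05],-0.2],
  [[0,0,0],[0,0,0],-0.2],
  [[0,0,0],[0,0,0],-0.2],
])

```text
time: 55.93
tool_pos: [0.5207, 0.3987, 0.0404]
tcp_rot: [-3.139, 0.002, 1.666]
ft_force: [-5.0, -1.1, 2.1]
gripper_width: 0.0344
grasp_force: 2.7
```

Run:
```python
from h import *
s=get_state();p=s["tool_pos"][:2]-[.532,.3045];print(s["tool_pos"],np.hypot(*p),np.degrees(np.arctan2(p[1],p[0])),np.degrees(s["tcp_rot"][2]),s["ft_force"])
```

```text
[0.52072565 0.39867385 0.04044417] 0.09484632382949783 96.82687447378133 95.46140876428807 [-5.020124   -1.11281674  2.1008024 ]
```

Emit:
drive_tool([
  [[0,0.3,0],[0,0,0],-0.2],
  [[0,0,0],[0,0,0],-0.2],
  [[0,0,0],[0,0,0],-0.2],
])

```text
time: 56.18
tool_pos: [0.521, 0.3987, 0.0403]
tcp_rot: [-3.135, 0.003, 1.668]
ft_force: [-12.9, -2.3, 7.4]
gripper_width: 0.0342
grasp_force: 6.6
```

Emit:
drive_tool([
  [[0,-0.8,0],[0,0,0],0.2],
  [[0,0,0],[0,0,0],0.2],
  [[0,0,0],[0,0,0],0.2],
])

```text
time: 56.43
tool_pos: [0.518, 0.3989, 0.0409]
tcp_rot: [3.141, -0.0, 1.664]
ft_force: [-0.4, -0.4, -0.0]
gripper_width: 0.0514
grasp_force: 0.0
```

Emit:
drive_tool([
  [[0,0,-2],[0,0,0],0.2],
  [[0,0,-3],[0,0,0],0.2],
  [[0,0,-3],[0,0,0],0.2],
  [[0,0,-3],[0,0,0],0.2],
  [[0,0,-3],[0,0,0],0.2],
])

```text
time: 56.85
tool_pos: [0.5187, 0.3985, 0.1823]
tcp_rot: [3.141, -0.0, 1.662]
ft_force: [0.2, -0.5, 0.5]
gripper_width: 0.0513
grasp_force: 0.0
```

Emit:
drive_tool([
  [[3,0,-3],[0,0,0],0.2],
  [[3,0,-3],[0,0,0],0.2],
  [[3,0,0],[0,0,0],0.2],
  [[3,0,0],[0,0,0],0.2],
  [[3,0,0],[0,0,0],0.2],
])

```text
time: 57.27
tool_pos: [0.5054, 0.5483, 0.2409]
tcp_rot: [3.139, -0.001, 1.662]
ft_force: [0.9, 0.3, 0.1]
gripper_width: 0.0514
grasp_force: 0.0
```

Emit:
drive_tool([
  [[0,0,0],[0,0,0],0.2],
  [[0,0,0],[0,0,0],0.2],
  [[0,0,0],[0,0,0],0.2],
  [[0,0,0],[0,0,0],0.2],
  [[0,0,0],[0,0,0],0.2],
])

```text
time: 57.68
tool_pos: [0.5056, 0.5457, 0.2398]
tcp_rot: [3.141, 0.001, 1.66]
ft_force: [0.6, 0.1, -0.7]
gripper_width: 0.0512
grasp_force: 0.0
```

Run:
```python
from h import *
t=get_image("top")[:,:,::-1];sd=get_image("side")[:,:,::-1];cv2.imwrite("pics/raw_topF.png",t);cv2.imwrite("pics/raw_sideF.png",sd)
t1=cv2.imread("pics/raw_top1.png").astype(int);s1=cv2.imread("pics/raw_side1.png").astype(int);s5=cv2.imread("pics/raw_s5.png").astype(int)
# lever: red pixels in top
for n,im in(("start",t1),("end",t.astype(int))):
    m=(im[:,:,2]>120)&(im[:,:,1]<60)&(im[:,:,0]<60);m[:195]=0;m[250:]=0;m[:,:120]=0;m[:,200:]=0
    r,c=np.where(m);L=c<c.max()-13
    print(n,len(r),c.min(),c.max(),r.min(),r.max(),"slope",np.polyfit(c[L],r[L],1)if L.sum()>5 else None)
d=np.array([-np.sin(.18),np.cos(.18)])
for a in(0,.14,.3):
    v=np.array([np.cos(np.radians(100.3)+a),np.sin(np.radians(100.3)+a)]);p=np.array([.532,.3045])
    A=w2px("top",[*(p+.03*v),.038]);B=w2px("top",[*(p+.08*v),.038]);print(a,"pred slope",(B[1]-A[1])/(B[0]-A[0]))
# blank top face center predicted / observed pale
for n,im in(("top",t),("side",sd)):
    print(n,"blank top px",w2px(n,[.5675,.3085,.082]))
# pail vs s5
print("pail diff",np.abs(sd.astype(int)-s5)[310:370,225:290].mean())
hs=cv2.cvtColor(t,cv2.COLOR_BGR2HSV)
u,v=map(int,w2px("top",[.5675,.3085,.082]))
for r in range(v-10,v+11,2):print(r,"".join("%4d"%hs[r,c,2] for c in range(u-12,u+13,2)))
# bystander diffs
for n,(x,y,z) in {"red":(.7062,.2248,.05),"blue":(.42,-.3654,.05),"tray":(.3944,.3142,.01),"brush":(.4316,-.0945,.01),"d0":(.739,-.032,.02),"knife":(.505,-.262,.005)}.items():
    u,v=map(int,w2px("top",[x,y,z]));print(n,np.abs(t.astype(int)-t1)[v-8:v+9,u-8:u+9].mean().round(1))
```

```text
start 69 141 170 204 219 slope [-2.39225417e-01  2.51684071e+02]Traceback (most recent call last):
  File "<stdin>", line 7, in <module>
    return umr_maximum(a, axis, None, out, keepdims, initial, where)
ValueError: zero-size array to reduction operation maximum which has no identity
```

Emit:
drive_tool([
  [[-4,0,-1],[0,0,0],0.2],
  [[-4,0,-1],[0,0,0],0.2],
  [[-4,0,0],[0,0,0],0.2],
  [[-4,0,0],[0,0,0],0.2],
  [[-4,0,0],[0,0,0],0.2],
])

```text
time: 58.2
tool_pos: [0.5229, 0.3456, 0.2601]
tcp_rot: [3.141, 0.0, 1.661]
ft_force: [0.7, 0.0, 0.7]
gripper_width: 0.0514
grasp_force: 0.0
```

Emit:
drive_tool([
  [[-4,0,0],[0,0,0],0.2],
  [[-4,0,0],[0,0,0],0.2],
  [[-4,0,0],[0,0,0],0.2],
  [[-4,0,0],[0,0,0],0.2],
  [[-4,0,0],[0,0,0],0.2],
])

```text
time: 58.62
tool_pos: [0.5408, 0.1463, 0.2601]
tcp_rot: [3.141, 0.0, 1.661]
ft_force: [0.6, -0.2, -0.4]
gripper_width: 0.0516
grasp_force: 0.0
```

Emit:
drive_tool([
  [[-4,0,0],[0,0,0],0.2],
  [[-2,0,0],[0,0,0],0.2],
  [[0,0,0],[0,0,0],0.2],
  [[0,0,0],[0,0,0],0.2],
  [[0,0,0],[0,0,0],0.2],
])

```text
time: 59.03
tool_pos: [0.5464, 0.0896, 0.26]
tcp_rot: [3.141, -0.001, 1.662]
ft_force: [-0.4, 0.9, 0.1]
gripper_width: 0.0514
grasp_force: 0.0
```

```bash
cat > f.py <<'E'
from h import *
t=get_image("top")[:,:,::-1];sd=get_image("side")[:,:,::-1];cv2.imwrite("pics/raw_topF.png",t);cv2.imwrite("pics/raw_sideF.png",sd)
t1=cv2.imread("pics/raw_top1.png").astype(int);s5=cv2.imread("pics/raw_s5.png").astype(int)
for n,im in(("start",t1),("end",t.astype(int))):
    m=(im[:,:,2]>110)&(im[:,:,1]<65)&(im[:,:,0]<65);m[:195]=0;m[250:]=0;m[:,:120]=0;m[:,200:]=0
    r,c=np.where(m)
    if len(r)<10: print(n,len(r));continue
    L=c<c.max()-13
    print(n,len(r),c.min(),c.max(),r.min(),r.max(),"slope",np.polyfit(c[L],r[L],1)if L.sum()>5 else None)
for a in(0,.14,.3):
    v=np.array([np.cos(np.radians(100.3)+a),np.sin(np.radians(100.3)+a)]);p=np.array([.532,.3045])
    A=w2px("top",[*(p+.03*v),.038]);B=w2px("top",[*(p+.08*v),.038]);print(a,"pred slope",(B[1]-A[1])/(B[0]-A[0]))
print("pail diff",np.abs(sd.astype(int)-s5)[310:370,225:290].mean())
u,v=map(int,w2px("top",[.5675,.3085,.082]));print(u,v)
hs=cv2.cvtColor(t,cv2.COLOR_BGR2HSV)
for r in range(v-12,v+13,2):print(r,"".join("%4d"%hs[r,c,2] for c in range(u-14,u+15,2)))
for n,(x,y,z) in {"red":(.7062,.2248,.05),"blue":(.42,-.3654,.05),"tray":(.3944,.3142,.01),"brush":(.4316,-.0945,.01),"d0":(.739,-.032,.02),"knife":(.505,-.262,.005)}.items():
    u,v=map(int,w2px("top",[x,y,z]));print(n,np.abs(t.astype(int)-t1)[v-8:v+9,u-8:u+9].mean().round(1))
E
python3 f.py
```

```text
start 129 140 170 204 219 slope [ -0.27394039 256.43404571]
end 126 139 190 204 221 slope [ -0.28913802 256.08964556]
0 pred slope -0.18604482058891583
0.14 pred slope -0.3322397313087959
0.3 pred slope -0.5157203498737908
pail diff 47.79863247863248
161 197
185  154 159 162 160 180 179 189 201 200 195 194 189 153 159 177
187  182 191 199 198 195 193 184 153 143 114 108  97  91  81  84
189  199 156 148 145 114 103  92  86  88  89  97  99  96  88  30
191  195 111  89  90  92 108 111 142 174 171  87  57  47  44  40
193  195 133  87  90 125 196 196 195 198 198  98  48  42  86  70
195  194 173  97  43 117 200 195 180 192 192 105  56  41  65  63
197  195 200 195 140 108 194 191 185 188 190 146  55  40  57  67
199  179 197 198 175  87 191 198 179 188 201 176  57  42  61  77
201  171 198 198 183  93 192 199 189 188 167 119  63  50  62  72
203  173 199 197 180  87 119 124  84  87 105  89  68  80  66  70
205  160 194 196 194 111  79  75 117 181 193 188 121  68  84  84
207  147 191 197 198 150  74  85 182 193 195 195 175  69  85  84
209  157 194 191 193 176 107 152 190 195 201 185 169  66  85  86
red 37.0
blue 1.6
tray 1.2
brush 68.9
d0 1.2
knife 1.3
```

Run:
```python
import cv2,numpy as np
t1=cv2.imread("pics/raw_top1.png").astype(int);t=cv2.imread("pics/raw_topF.png").astype(int)
s1=cv2.imread("pics/raw_side1.png").astype(int);s=cv2.imread("pics/raw_sideF.png").astype(int);s4=cv2.imread("pics/raw_s4.png").astype(int);s5=cv2.imread("pics/raw_s5.png").astype(int)
print("jar side diff",np.abs(s-s1)[168:192,288:310].mean(), "top diff tight", np.abs(t-t1)[150:164,186:200].mean(), t1[157,192],t[157,192])
# lever handle fit, restrict columns 138..158
for n,im in(("start",t1),("end",t)):
    m=(im[:,:,2]>110)&(im[:,:,1]<65)&(im[:,:,0]<65);m[:200]=0;m[225:]=0;m[:,:138]=0;m[:,158:]=0
    r,c=np.where(m);print(n,[(x,r[c==x].mean().round(1)) for x in range(139,158,2) if (c==x).any()])
    k=(im.max(2)<60);k[:205]=0;k[232:]=0;k[:,:124]=0;k[:,146:]=0;r,c=np.where(k);print("  knob dark",len(r),c.mean(),r.mean())
print("pail mean colours")
for n,im in(("s4",s4),("s5",s5),("F",s)):
    print(n,[im[y,x].tolist() for x,y in((230,340),(245,360),(288,330),(262,290),(257,345),(240,300))])
print("s5-s4 full",np.abs(s5-s4)[300:375,222:292].mean(),"red prong rows F:")
for n,im in(("s4",s4),("s5",s5),("F",s)):
    m=(im[:,:,2]>110)&(im[:,:,1]<70)&(im[:,:,0]<70);m[:250]=0;m[:,:235]=0;m[:,340:]=0;r,c=np.where(m);print(n,len(r),(c.min(),c.max(),r.min(),r.max()) if len(r) else 0)
```

```text
jar side diff 3.1092171717171717 top diff tight 51.73979591836735 [30 34 39] [ 93 118 138]
start [(141, np.float64(217.5)), (143, np.float64(217.5)), (145, np.float64(216.5)), (147, np.float64(216.5)), (149, np.float64(216.0)), (151, np.float64(215.0)), (153, np.float64(214.0)), (155, np.float64(214.0)), (157, np.float64(213.0))]
  knob dark 27 135.92592592592592 218.62962962962962
end [(139, np.float64(213.0)), (141, np.float64(215.0)), (143, np.float64(214.5)), (145, np.float64(214.5)), (147, np.float64(214.0)), (149, np.float64(213.5)), (151, np.float64(212.5)), (153, np.float64(212.5)), (155, np.float64(212.0)), (157, np.float64(212.0))]
  knob dark 30 135.1 215.06666666666666
pail mean colours
s4 [[85, 100, 109], [69, 81, 87], [110, 131, 142], [61, 69, 74], [31, 36, 48], [65, 76, 82]]
s5 [[96, 114, 123], [70, 82, 89], [118, 140, 152], [35, 36, 37], [27, 33, 46], [66, 77, 84]]
F [[57, 124, 216], [64, 75, 81], [77, 90, 99], [55, 119, 207], [43, 75, 102], [57, 126, 219]]
s5-s4 full 4.457968253968254 red prong rows F:
s4 872 (np.int64(235), np.int64(331), np.int64(250), np.int64(383))
s5 1158 (np.int64(235), np.int64(331), np.int64(250), np.int64(383))
F 1374 (np.int64(235), np.int64(330), np.int64(250), np.int64(383))
```

Run:
```python
import cv2,numpy as np
for n in("s5","sideF"):
    im=cv2.imread(f"pics/raw_{n}.png");h=cv2.cvtColor(im,cv2.COLOR_BGR2HSV);print(n)
    for r in range(240,384,5):
        print(r,"".join(("R" if (h[r,c,0]<4 or h[r,c,0]>176) and h[r,c,1]>200 and h[r,c,2]>90 else "#" if h[r,c,2]<60 else "o" if h[r,c,1]<75 else "y" if h[r,c,1]<160 else ".") for c in range(200,380,3)))
```

```text
s5
240 ...........#########.......###########....yy................
245 ............########.......#########........................
250 .....yooo........###.......########.......................#.
255 ..yooooooo.......##o.......o##..............................
260 yooooooooy.......##o.......o##..............................
265 yyooooo............o.......o#...............................
270 yyooo..............R....................yo..................
275 ...................RR.yo..RRR...........yo..................
280 ......................RoR.........RRRRRR.o..................
285 .....................#yy................oooooooy............
290 .....................yyy................oooooooy............
295 .............yoooooooyyy................oooooooo............
300 ...........yoooooRyooyyyooo.............ooooooo.........yyyy
305 ..........oooooooRRyoo#yoooo............yoooooo........yy.yy
310 .........oooooooooyRRR#RRRRRRRRRRRRRRR..yoooooy........yyy.y
315 ........yooooooooooooo#ooooooo...........ooooo..........yyyy
320 ........yoooooooyyyyoo#oooooooy.ooooooooooooooooy....
[... 1978 characters left out ...]
.ooooooo.yyyy..yyoooooooooooooooooooooooooooo.....
335 ...........yooooo.yyy#y..yyyooooooooooooooooooooooooooo.....
340 ............yoooyyyyy#y.yy..ooooooooooooooooooooooooooo.....
345 .............oooyyyyy#y#..yyoooooooooooooooooooooooooooy....
350 ..............ooooooo#yyyyyooooyoooooooooooooooooooooooy....
355 ..............ooooooo#yyooooooo.oooooooooooooooooooooooo....
360 #..............ooooo###ooooooo.yoooooooooooooooooooooooo....
365 #y..............ooooooooooooo..yoooooooooooooooooooooooo....
370 ##...............yoooooooooy...yooooooooooooooooooooooooy...
375 ##..................ooyy.......yooooooooooooooooooooooooy...
380 #..............................oooooooooooooooooooooooooo...
```

The pail still hangs on both prongs; it has only swung since release. I'll let it settle and measure the motion.

Emit:
drive_tool([
  [[0,0,0],[0,0,0],0.2],
  [[0,0,0],[0,0,0],0.2],
  [[0,0,0],[0,0,0],0.2],
  [[0,0,0],[0,0,0],0.2],
  [[0,0,0],[0,0,0],0.2],
])

```text
time: 59.55
tool_pos: [0.5464, 0.0893, 0.2597]
tcp_rot: [-3.142, -0.0, 1.662]
ft_force: [-0.5, 0.7, -0.5]
gripper_width: 0.0513
grasp_force: 0.0
```

Run:
```python
from h import *
for i in range(16):
    im=get_image("side")[:,:,::-1];h=cv2.cvtColor(np.ascontiguousarray(im),cv2.COLOR_BGR2HSV)
    m=(h[:,:,1]<75)&(h[:,:,2]>=50); 
    rr=[np.where(m[r,215:295])[0] for r in (365,368)]
    print(round(get_state()["time"],2),[ (x.min()+215,x.max()+215) for x in rr])
```

```text
59.6 [(np.int64(247), np.int64(294)), (np.int64(250), np.int64(294))]
59.65 [(np.int64(247), np.int64(294)), (np.int64(250), np.int64(294))]
59.7 [(np.int64(247), np.int64(294)), (np.int64(250), np.int64(294))]
59.75 [(np.int64(247), np.int64(294)), (np.int64(250), np.int64(294))]
59.8 [(np.int64(247), np.int64(294)), (np.int64(250), np.int64(294))]
59.85 [(np.int64(247), np.int64(294)), (np.int64(250), np.int64(294))]
59.9 [(np.int64(247), np.int64(294)), (np.int64(250), np.int64(294))]
59.95 [(np.int64(247), np.int64(294)), (np.int64(250), np.int64(294))]
60.0 [(np.int64(247), np.int64(294)), (np.int64(250), np.int64(294))]
60.05 [(np.int64(247), np.int64(294)), (np.int64(250), np.int64(294))]
60.1 [(np.int64(247), np.int64(294)), (np.int64(250), np.int64(294))]
60.15 [(np.int64(247), np.int64(294)), (np.int64(250), np.int64(294))]
60.2 [(np.int64(247), np.int64(294)), (np.int64(250), np.int64(294))]
60.25 [(np.int64(247), np.int64(294)), (np.int64(250), np.int64(294))]
60.3 [(np.int64(247), np.int64(294)), (np.int64(250), np.int64(294))]
60.35 [(np.int64(247), np.int64(294)), (np.int64(250), np.int64(294))]
```

```bash
python3 -c "
from h import *
print(w2px('side',[.562,-.336,.057]),w2px('side',[.562,-.336,.249]))
print(hand_in())"
```

```text
(np.float64(265.0181752595879), np.float64(346.7901897873086)) (np.float64(266.63103514371124), np.float64(292.1367642724473))
the job is handed in; nothing more can be done
None
```

The job is handed in at about 60 s of the 208 s: the stub and the three offcuts I found are in the pail, which hangs at rest on both prongs, and the blank is on the pocket floor with the lever shut; `hand_in()` returned no verdict.

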